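# Load the tile abrasion tester

## Robot

A 6-joint arm with a two-finger parallel gripper is mounted at the origin on the work surface. World frame = base frame: x ahead of the robot, y to its left, z up, the work surface at z = 0. Lengths are in m, angles in rad, forces in N, time in s.
With the tool pointing down it reaches from about 0.375 to 0.9 m from the base axis. Payload 3.1 kg.
Tool frame: the origin (TCP) lies between the finger pads; the fingertips stand 19 mm ahead of it and the grasp point (between the pads) is the TCP; z points along the fingers, y is the line along which they close (so a half turn about z gives the same grasp; the last joint's range is limited). The gripper opens to 85 mm and grips with 20 to 120 N. Pads are 22 mm wide; open, the fingers measure 114 mm over their backs; the gripper's body (76 mm by 85 mm) begins 54 mm behind the grasp point. The pads swing forward as they close: fully open they stand 13 mm farther back than shut.
Start: joints at [1.161, 0.527, 1.433, -0, 1.181, -0.178], TCP at [0.143, 0.608, 0.25] pointing down, gripper open.
Joint ranges: [-3.08, 3.08], [-0.75, 2.2], [0.22, 2.44], [-1.43, 4.57], [0, 2.65], [-2.85, 2.85]. Speed limits (rad/s): [2.79, 2.79, 3.14, 3.14, 3.14, 3.14].

## Interface

Orientations are given as [roll, pitch, yaw] about the fixed x, y, z axes, in that order (R = Rz(yaw) Ry(pitch) Rx(roll)).
In Python, from workcell import r gives the robot as it stands.
- The arm moves only by the tool carry_out, never from a script. Its argument "increments" is one flat list of numbers, 6 for each row, row after row: the shift along the world's x, y, z in units of 25 mm (1.0 is 25 mm), then the turn, a rotation vector about the world's x, y, z in units of 6 degrees (1.0 is 6 degrees). In form: [x, y, z, rx, ry, rz, x, y, z, rx, ry, rz, ...]. A call has 1 to 5 rows; each row is the pose to reach, as a shift and turn from the pose commanded when the call began; what a row does not reach only later rows make up. A row lasts 1/12 s, in which the tool goes at most 41.7 mm and 7.16 degrees, less where a joint would pass 70% of its speed; a pose out of reach is approached as far as the arm can. A call with a gripper value outside its range is refused whole. "fingers" is the opening, from 0 (shut) to 1 (fully open), set as the call begins (left out, the last holds). The fingers move at their own pace and stop on an object; the grip force is fixed at half the most. Time passes only in rows, so rows that repeat a pose let the fingers close. It gives the time, the measured TCP pose, the force, the opening and the grip force at its end, in the units of the state.
- r.get_obs(): the state, without advancing time (a new reading comes with each control period).
- r.camera(name): name is "scene" or "side" or "wrist"; returns a dict with "pixels" (420x560x3 uint8, blue, green, red), "z_map" (420x560 float32, m along the optical axis (not along the pixel's ray), 0 where there is no reading), "intrinsics" (3x3 intrinsics, pixels), "R" (3x3) and "t" (3): a world point X has camera coordinates R X + t; the wrist camera has in their place "mount" (4x4, takes a point from camera to tool coordinates, whose origin is the TCP and whose axes are the flange's). Camera axes: x right, y down, z forward; pixel columns grow to the right and rows downward; lengths in m; the calibration is good to about 2 mm. A picture is of the moment at which its call begins: read the wrist's pose just before it.
- r.finish_job(): hands the job in; it is judged then, once.
The state is a dict: "t": time; "q": joint angles; "joint_vel": joint speeds; "joint_efforts": joint torques, N m; "position": TCP position; "eef_rot": TCP orientation; "contact_force": force on the tool from outside, world axes, zero at the start; "moment": the same for the moment, N m; "opening": finger opening in m; "gripper_force": force on a finger pad.
Only numpy, scipy, OpenCV 4.12 (cv2) and the standard library are available. Lean on these libraries where they do the work, as an engineer would, in place of code of your own. Each camera call takes 0.05 s, during which the arm holds its last target. There are 200 camera calls.

## Task

Get the tile tester ready and start it: first stand the catch dish upright and centred on the narrow pedestal, then stack all the rectangular test tiles flat on one another in the sloping magazine, lengthways, squarely in line with the shelf and centred across it, each with its short end up against the backstop. Then set the follower weight flat, grip up, on the middle of the top tile, and only after that push the start lever all the way over, away from the robot. Leave the other things on the bench where they are.

Things in the scene. Friction and masses are not known exactly. Their poses are not given: they have to be found in the camera images.
- tester: tile abrasion tester, fixed; grey base plate 225 x 385 x 12 mm; origin on the table under the shelf. In its frame (x away from the robot, y left, z up) the magazine spans y -0.08 to 0.07, the pedestal is at y 0.140, the lever pivot at x 0, y -0.175, and a flat housing 50 mm high fills x 0.04 to 0.18. Place and yaw vary
- magazine: sloping aluminium shelf, 76 mm wide, 140 mm long, open-sided, 18 deg down to the tester's left, 72 mm high backstop at its low end. Origin: middle of the inner corner of shelf and backstop; x across, y down the slope (backstop face y=0), z square out of the shelf (surface z=0). A tile against the backstop has its centre at y=-0.045. Tiles do not slide down by themselves
- pedestal_top (a point): centre of the flat top of the tester's narrow round steel pedestal, 36 mm in diameter, top 55 mm above the table, beyond the backstop; the catch dish stands on it
- dish: catch dish: shallow round open steel dish, 60 mm outside diameter, 34 mm high, wall 3 mm, about 120 g; origin at the centre of its underside, z up
- weight: follower weight: dark steel plate 70 x 46 x 16 mm (x, y, z) with an upright bright grip 36 x 14 mm, 30 mm tall, on its middle (grip's long side along x, its flat sides 14 mm apart along y, from 16 to 46 mm above the underside); about 420 g; origin at the centre of the underside, z up
- lever (a joint): the tester's start lever, rad: 0 leaning towards the robot (off), 1.0 leaning away from it (on, end of travel), 0.5 upright; swings about the tester's y axis; starts at 0 to 0.2, light friction, stays where it is left
- lever_tip (a point): the tip of the start lever's black handle (about 75 mm long); at the start it leans towards the robot
- tile1: white ceramic test tile, 90 x 60 x 12 mm (its x, y, z), about 150 g, lying flat on the table; origin at the centre of its underside, x along the 90 mm length, z up. Only 3 to 5 of the five tiles are present in a run (None if absent)
- tile2: white ceramic test tile, 90 x 60 x 12 mm (its x, y, z), about 150 g, lying flat on the table; origin at the centre of its underside, x along the 90 mm length, z up. Only 3 to 5 of the five tiles are present in a run (None if absent)
- tile3: white ceramic test tile, 90 x 60 x 12 mm (its x, y, z), about 150 g, lying flat on the table; origin at the centre of its underside, x along the 90 mm length, z up. Only 3 to 5 of the five tiles are present in a run (None if absent)
- tile4: white ceramic test tile, 90 x 60 x 12 mm (its x, y, z), about 150 g, lying flat on the table; origin at the centre of its underside, x along the 90 mm length, z up. Only 3 to 5 of the five tiles are present in a run (None if absent)
- tile5: white ceramic test tile, 90 x 60 x 12 mm (its x, y, z), about 150 g, lying flat on the table; origin at the centre of its underside, x along the 90 mm length, z up. Only 3 to 5 of the five tiles are present in a run (None if absent)
- bottle: not part of the job: leave it where it stands; amber bottle, 60 mm wide, 125 mm tall; origin under its centre
- steelcup: not part of the job: leave it where it stands; steel measuring cup, 64 mm wide, 70 mm tall; origin under its centre
- jar: not part of the job: leave it where it stands; glass jar, 50 mm wide, 60 mm tall; origin under its centre
- puck: not part of the job: leave it where it stands; round white ceramic disc, 60 mm wide, 14 mm high; origin under its centre
- spatula: not part of the job: leave it where it stands; spatula lying on the table, handle towards its -x
- brassweight: not part of the job: leave it where it stands; brass knobbed weight, 36 mm wide, 57 mm tall; origin under its centre
Mind the look-alikes: they are no part of the job. What is shaped like the tile1 but green, pink or yellow is not meant.

How it is judged:
By the outcome, as a careful person would: the job done as asked, in the order asked, and still so for the second after the job is handed in, with the robot touching nothing.
Of tile1, tile2, tile3, tile4, tile5 only 3 to 5 are there at a start; the rules pass over those that are not, and their reading is None.
At some moment in a run one of tile1, tile2, tile3, tile4, tile5, weight may be knocked a few centimetres aside while the robot is not near it.
Once in a run the grip may slacken for a moment while it holds something.
It also fails if it takes over 210 s, if anything falls off the work surface, if the arm or the gripper's body presses on something with over 40 N, if the wrist force passes 120 N, or if a joint passes its speed limit or range.

## Working session

There is one attempt and no reset: what is moved stays moved. The work goes in short steps, Python scripts to look and compute and a tool call to move; the robot and the scene stay as the last step left them, time stands still between calls to the robot, and variables do not carry over. Pictures are saved under pics/ and viewed, at most 14 in all, crops included, and the job is handed in when it is done.

Besides the shell and the picture viewer there is one more tool, called by a JSON object that holds its "method" and its "body", one argument or row to a line. carry_out: Moves the arm, as the interface text tells. Its arguments: {"type":"object","properties":{"increments":{"type":"array"},"fingers":{"type":"number"}},"required":["increments"]}

```bash
ls; mkdir -p pics
cat > h.py <<'E'
import numpy as np, cv2
from scipy.spatial.transform import Rotation as Ro
from workcell import r
def cam(n):
    o=r.get_obs(); c=r.camera(n); c['o']=o
    if 'mount' in c:
        T=np.eye(4); T[:3,:3]=Ro.from_euler('xyz',o['eef_rot']).as_matrix(); T[:3,3]=o['position']
        W=T@np.array(c['mount']); c['Rw']=W[:3,:3]; c['c']=W[:3,3]
    else:
        R=np.array(c['R']); c['Rw']=R.T; c['c']=-R.T@np.array(c['t'])
    return c
def ray(c,uv):
    uv=np.atleast_2d(uv).astype(float); K=np.array(c['intrinsics'])
    return np.c_[(uv[:,0]-K[0,2])/K[0,0],(uv[:,1]-K[1,2])/K[1,1],np.ones(len(uv))]@c['Rw'].T
def onz(c,uv,z):
    d=ray(c,uv); return c['c']+d*((z-c['c'][2])/d[:,2])[:,None]
def cloud(c):
    h,w=c['z_map'].shape; u,v=np.meshgrid(np.arange(w),np.arange(h))
    d=ray(c,np.c_[u.ravel(),v.ravel()])
    return (c['c']+d*c['z_map'].reshape(-1,1)).reshape(h,w,3)
def proj(c,X):
    p=(np.atleast_2d(X)-c['c'])@c['Rw']; p=p@np.array(c['intrinsics']).T; return p[:,:2]/p[:,2:]
E
python3 - <<'E'
from h import *
for n in ['scene','side','wrist']:
    c=cam(n); cv2.imwrite(f'pics/{n}0.png',c['pixels']); print(n,c['c'].round(3),c['Rw'][:,2].round(3),np.array(c['intrinsics'])[0])
    np.savez(f'{n}0.npz',**{k:np.array(c[k]) for k in ['pixels','z_map','intrinsics','Rw','c']})
    if 'mount' in c: print(np.array(c['mount']).round(4))
print(r.get_obs())
E
```

```text
pics
scene [1.219 0.828 1.057] [-0.479 -0.534 -0.696] [460.93041321   0.         282.67634403]
side [ 0.159 -1.039  0.845] [ 0.271  0.805 -0.529] [441.62992988   0.         273.98400474]
wrist [0.069 0.625 0.374] [ 0.291 -0.069 -0.954] [367.86344471   0.         281.64966819]
[[ 1.000e-04 -9.543e-01 -2.989e-01  7.550e-02]
 [ 1.000e+00 -3.000e-04  1.200e-03 -7.000e-04]
 [-1.200e-03 -2.989e-01  9.543e-01 -1.245e-01]
 [ 0.000e+00  0.000e+00  0.000e+00  1.000e+00]]
{'t': 0.15, 'q': array([ 1.16152307e+00,  5.28261657e-01,  1.43358126e+00,  3.50184694e-05,
        1.18138552e+00, -1.78469812e-01]), 'joint_vel': array([-0.00113383, -0.000717  , -0.00371044, -0.00164272, -0.00086347,
       -0.00065268]), 'joint_efforts': array([ 9.39627062e-04, -4.42745411e+01, -1.78276598e+01, -2.61214072e-04,
        5.61328197e-03,  3.48329408e-06]), 'position': array([0.14271804, 0.60797693, 0.24956134]), 'eef_rot': array([-3.13998860e+00, -3.22250974e-04,  2.91077563e+00]), 'contact_force': array([-0.18450539,  0.05614317,  0.62157563]), 'moment': array([-0.00250039, -0.03532967, -0.01169083]), 'gripper_force': 0.0, 'opening': 0.08496297711460853}
```

View pics/scene0.png

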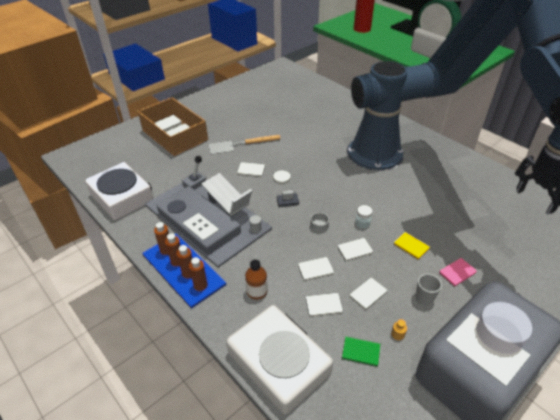

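View pics/side0.png

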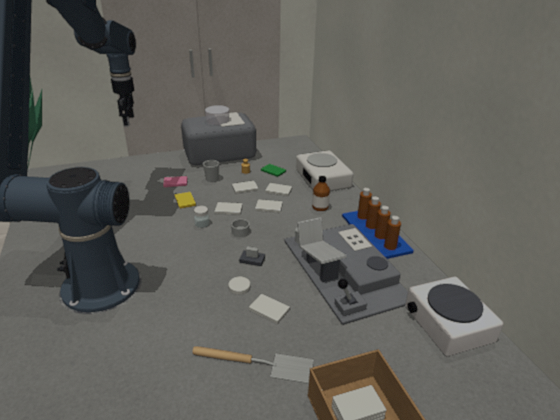

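Scene view: white tiles at (316,268), (324,304), (368,293), (355,249), (251,169). The dish is at (319,222), the weight at (288,199), the lever at (197,165), the magazine at (225,192) and the pedestal at (255,224). Look-alikes are the puck (282,177), the yellow, pink and green plates, the box contents (172,127), the steel cup (428,290) and the jar (364,215).

```bash
cat >> h.py <<'E'
def load(n):
    d=np.load(f'{n}.npz'); return {k:d[k] for k in d}
def tiles(c,z=0.012,lo=150,amin=120):
    hsv=cv2.cvtColor(c['pixels'],cv2.COLOR_BGR2HSV); m=((hsv[...,2]>lo)&(hsv[...,1]<45)).astype(np.uint8)
    cs,_=cv2.findContours(m,cv2.RETR_EXTERNAL,cv2.CHAIN_APPROX_NONE); out=[]
    for k in cs:
        if cv2.contourArea(k)<amin: continue
        P=onz(c,k[:,0,:],z)[:,:2]
        if np.linalg.norm(P.mean(0))>1.3: continue
        (x,y),(w,h),a=cv2.minAreaRect((P*1000).astype(np.float32))
        if w<h: w,h,a=h,w,a+90
        out.append((k[:,0].mean(0).round(0),round(x/1000,4),round(y/1000,4),round(w),round(h),round((a+90)%180-90,1)))
    return out
E
python3 - <<'E'
from h import *
for n in ['scene0','side0']:
    c=load(n); print(n)
    for t in tiles(c): print(t)
    X=cloud(c)
    pts={'scene0':dict(dish=(319,222),weight=(288,199),lever=(197,158),mag=(225,192),ped=(255,219),house=(176,207),cup=(428,282),bottle=(256,270),jar=(364,212)),
     'side0':dict(dish=(240,228),weight=(252,256),lever=(343,284),back=(309,232),shelf=(320,250))}[n]
    for k,(u,v) in pts.items(): print(k,X[v,u].round(3))
c=load('scene0')
im=c['pixels'][130:260,140:340]; cv2.imwrite('pics/s1.png',cv2.resize(im,None,fx=4,fy=4,interpolation=2))
E
```

```text
scene0
(array([546., 392.]), 0.4286, 0.8839, 234, 68, 8.0)
(array([488., 350.]), 0.4385, 0.7251, 169, 124, -89.7)
(array([507., 322.]), 0.3334, 0.7194, 128, 126, 50.4)
(array([325., 344.]), 0.7427, 0.4558, 564, 349, -88.0)
(array([344., 276.]), 0.5405, 0.3296, 280, 132, -73.6)
(array([354., 247.]), 0.4304, 0.2746, 99, 82, -23.3)
(array([114., 253.]), 0.9733, -0.2038, 192, 44, 78.2)
(array([ 57., 333.]), 1.196, -0.1334, 841, 296, 75.1)
(array([200., 226.]), 0.7255, -0.1149, 114, 70, -87.0)
(array([368., 208.]), 0.2713, 0.1964, 80, 58, -42.4)
(array([227., 191.]), 0.5695, -0.2038, 180, 138, -79.5)
(array([282., 175.]), 0.3652, -0.1282, 70, 68, 75.0)
(array([250., 168.]), 0.4206, -0.2362, 99, 79, -50.5)
(array([117., 183.]), 0.8197, -0.49, 203, 166, -90.0)
(array([222., 146.]), 0.4134, -0.4128, 114, 79, -29.7)
(array([502., 145.]), -0.3818, 0.3012, 205, 94, -89.6)
(array([168., 122.]), 0.4794, -0.7016, 93, 72, -0.6)
dish [ 0.425  0.12  -0.002]
weight [ 0.439 -0.015  0.017]
lever [ 0.595 -0.3    0.109]
mag [ 0.609 -0.129  0.075]
ped [0.604 0.014 0.054]
house [ 0.757 -0.195  0.057]
cup [0.403 0.514 0.042]
bottle [0.759 0.209 0.11 ]
jar [0.333 0.222 0.056]
side0
(array([359., 403.]), 0.5118, -0.5584, 91, 61, -0.1)
(array([269., 307.]), 0.4182, -0.2349, 88, 58, -51.1)
(array([453., 307.]), 0.8861, -0.3788, 190, 156, -89.8)
(array([239., 283.]), 0.3661, -0.1242, 56, 54, -17.8)
(array([355., 239.]), 0.7723, -0.0297, 103, 61, -86.9)
(array([228., 207.]), 0.4312, 0.2804, 86, 58, -23.1)
(array([268., 204.]), 0.5733, 0.2528, 85, 58, -26.8)
(array([278., 188.]), 0.6459, 0.3565, 86, 56, -36.1)
(array([245., 186.]), 0.5282, 0.4123, 86, 54, -0.8)
(array([324., 164.]), 0.8953, 0.4967, 233, 162, -89.6)
dish [0.429 0.101 0.038]
weight [ 0.432 -0.026  0.019]
lever [ 0.586 -0.311  0.108]
back [ 0.601 -0.054  0.09 ]
shelf [ 0.603 -0.134  0.08 ]
```

View pics/s1.png

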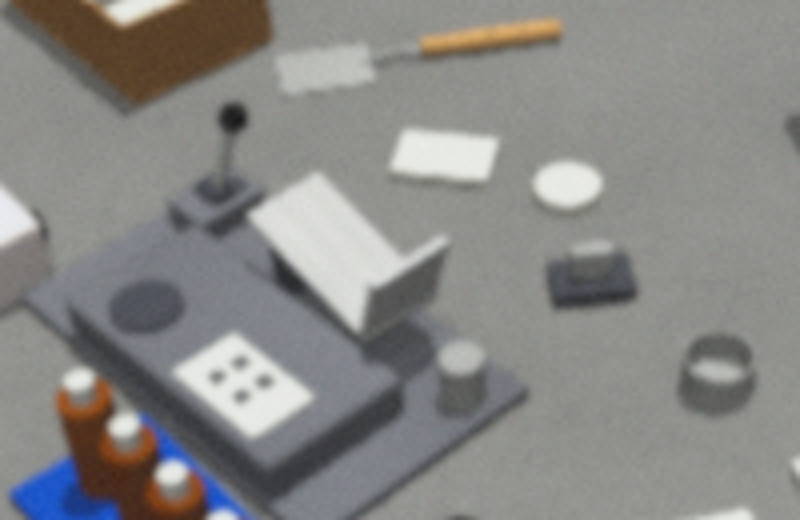

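Five white tiles at about (0.42,-0.235), (0.43,0.28), (0.57,0.253), (0.646,0.357) and (0.528,0.412). Their sizes fit 90×60 in the side view. The crop confirms the tester, the weight (bright grip) and the shallow dish. Next I move above the dish and tester for a close look.

{"method": "carry_out", "body": {
  "increments": [0.6, -1.1, 0.1, 0, 0, -0.6, 1.2, -2.2, 0.2, 0, 0, -1.2, 1.8, -3.3, 0.3, 0, 0, -1.9, 2.4, -4.4, 0.4, 0, 0, -2.5, 3, -5.6, 0.5, 0, 0, -3.2],
  "fingers": 1
}}

```text
t: 0.57
position: [0.2183, 0.4673, 0.2627]
eef_rot: [-3.142, 0.0, 2.573]
contact_force: [0.1, 0.1, 0.4]
opening: 0.0854
gripper_force: 0.0
```

{"method": "carry_out", "body": {
  "increments": [0.6, -1.1, 0.1, 0, 0, -0.6, 1.2, -2.2, 0.2, 0, 0, -1.2, 1.8, -3.3, 0.3, 0, 0, -1.9, 2.4, -4.4, 0.4, 0, 0, -2.5, 3, -5.6, 0.5, 0, 0, -3.2]
}}

```text
t: 0.98
position: [0.2933, 0.3272, 0.2754]
eef_rot: [3.141, -0.0, 2.238]
contact_force: [-0.2, 0.5, -0.8]
opening: 0.0855
gripper_force: 0.0
```

{"method": "carry_out", "body": {
  "increments": [0.6, -1.1, 0.1, 0, 0, -0.6, 1.2, -2.2, 0.2, 0, 0, -1.2, 1.8, -3.3, 0.3, 0, 0, -1.9, 2.4, -4.4, 0.4, 0, 0, -2.5, 3, -5.6, 0.5, 0, 0, -3.2]
}}

```text
t: 1.4
position: [0.3683, 0.1871, 0.288]
eef_rot: [3.141, -0.0, 1.903]
contact_force: [0.6, 1.0, 0.4]
opening: 0.0857
gripper_force: 0.0
```

{"method": "carry_out", "body": {
  "increments": [0.6, -1.1, 0.1, 0, 0, -0.6, 1.2, -2.2, 0.2, 0, 0, -1.2, 1.8, -3.3, 0.3, 0, 0, -1.9, 2.4, -4.4, 0.4, 0, 0, -2.5, 3, -5.6, 0.5, 0, 0, -3.2]
}}

```text
t: 1.82
position: [0.4432, 0.0471, 0.3004]
eef_rot: [-3.141, -0.0, 1.567]
contact_force: [-0.1, -0.5, -0.2]
opening: 0.0853
gripper_force: 0.0
```

{"method": "carry_out", "body": {
  "increments": [0, 0, 0, 0, 0, 0, 0, 0, 0, 0, 0, 0]
}}

```text
t: 1.98
position: [0.4437, 0.047, 0.3002]
eef_rot: [-3.142, -0.0, 1.567]
contact_force: [0.0, -0.3, 0.3]
opening: 0.0856
gripper_force: 0.0
```

Run:
```python
from h import *
c=cam('wrist'); cv2.imwrite('pics/w1.png',c['pixels']); np.savez('w1.npz',**{k:np.array(c[k]) for k in ['pixels','z_map','intrinsics','Rw','c']})
o=c['o'];print(o['t'],o['position'],o['eef_rot'],o['q'])
```

```text
1.9833 [0.44365037 0.04696622 0.30021101] [-3.14158753e+00 -1.07831255e-04  1.56720544e+00] [-1.46045864e-01  2.17126487e-01  1.79501272e+00  1.17244382e-04
  1.12947384e+00 -1.42505059e-01]
```

View pics/w1.png

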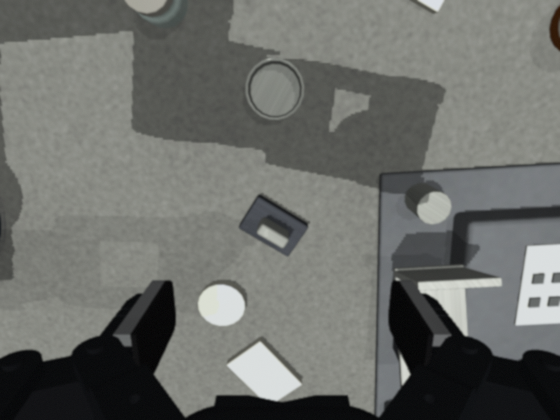

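Wrist view: dish rim (275,88), weight (272,226) turned about 30°, pedestal top (434,207), base plate corner (381,174), backstop top edge (395–500,278).

Run:
```python
from h import *
c=load('w1'); g=cv2.cvtColor(c['pixels'],cv2.COLOR_BGR2GRAY); X=cloud(c)
# dish circle, pedestal circle
for nm,(u,v),ra,z in [('dish',(275,88),(24,34),.034),('ped',(434,207),(14,20),.055)]:
    roi=cv2.GaussianBlur(g,(3,3),0)[max(v-45,0):v+45,u-45:u+45]
    h=cv2.HoughCircles(roi,cv2.HOUGH_GRADIENT,1,30,param1=80,param2=12,minRadius=ra[0],maxRadius=ra[1])
    for q in h[0][:3]:
        p=q[:2]+[u-45,max(v-45,0)]; P=onz(c,[p,p+[q[2],0]],z); print(nm,p,q[2],P[0].round(4),'r',np.linalg.norm(P[1]-P[0]).round(4))
for p in [(434,207),(275,88),(275,60),(273,231),(290,215),(258,240)]: print(p,X[p[1],p[0]].round(4))
# depth check: pedestal top cluster
for nm,(u,v),z0,z1,rad in [('ped',(434,207),.045,.065,.04),('dishrim',(275,88),.026,.04,.05),('wgrip',(273,231),.04,.055,.04),('wplate',(273,231),.011,.022,.06)]:
    P=X.reshape(-1,3); q=onz(c,[(u,v)],(z0+z1)/2)[0]; s=P[(abs(P[:,2]-(z0+z1)/2)<(z1-z0)/2)&(np.linalg.norm(P[:,:2]-q[:2],axis=1)<rad)]
    if len(s)>5:
        (x,y),(w,h),a=cv2.minAreaRect((s[:,:2]*1000).astype(np.float32)); print(nm,len(s),s.mean(0).round(4),'rect',x.round(1),y.round(1),w.round(1),h.round(1),round(a,1))
# base edges (plate top z=.012): front edge columns & left edge rows
col=[];
for v in range(190,260,4):
    d=np.diff(cv2.GaussianBlur(g,(5,5),0)[v,365:395].astype(int)); col.append((365+np.argmin(d)+.5,v))
row=[]
for u in range(400,556,6):
    d=np.diff(cv2.GaussianBlur(g,(5,5),0)[155:185,u].astype(int)); row.append((u,155+np.argmin(d)+.5))
for nm,pp in [('front',col),('left',row)]:
    P=onz(c,pp,.012)[:,:2]; l=cv2.fitLine(P.astype(np.float32),cv2.DIST_HUBER,0,.001,.001).ravel(); print(nm,l.round(4),'ang',np.degrees(np.arctan2(l[1],l[0])).round(2))
# shelf points
S=X[285:400,425:465].reshape(-1,3); S=S[(S[:,2]>.03)&(S[:,2]<.2)]; print(len(S),S.min(0).round(3),S.max(0).round(3))
A=np.c_[S[:,:2],np.ones(len(S))]; k=np.linalg.lstsq(A,S[:,2],rcond=None)[0]; print('plane',k, 'res',np.std(A@k-S[:,2]))
```

```text
dish [272.5  88.5] 28.8 [0.4356 0.1332 0.034 ] r 0.029
ped [433.5 208.5] 16.0 [0.6034 0.013  0.055 ] r 0.0168
(434, 207) [0.6034 0.0149 0.0558]
(275, 88) [0.4376 0.1345 0.0038]
(275, 60) [0.4383 0.1598 0.033 ]
(273, 231) [ 0.4348 -0.0148  0.0457]
(290, 215) [ 0.4541 -0.0067  0.0133]
(258, 240) [ 0.415  -0.0425  0.0015]Traceback (most recent call last):
  File "<stdin>", line 14, in <module>
AttributeError: 'float' object has no attribute 'round'
```

```bash
cat >> h.py <<'E'
def blob(X,q,z0,z1,rad):
    P=X.reshape(-1,3); s=P[(P[:,2]>z0)&(P[:,2]<z1)&(np.linalg.norm(P[:,:2]-np.array(q),axis=1)<rad)]
    if len(s)<6: return None
    (x,y),(w,h),a=cv2.minAreaRect((s[:,:2]*1000).astype(np.float32))
    if w<h: w,h,a=h,w,a+90
    return len(s),s.mean(0).round(4),'rect',round(x,1),round(y,1),round(w,1),round(h,1),round((a+90)%180-90,1)
E
python3 - <<'E'
from h import *
c=load('w1'); g=cv2.cvtColor(c['pixels'],cv2.COLOR_BGR2GRAY); X=cloud(c)
for nm,q,z0,z1,rad in [('ped',(.603,.014),.05,.06,.03),('dishrim',(.437,.133),.028,.04,.045),('wgrip',(.435,-.015),.042,.052,.03),('wplate',(.435,-.018),.012,.02,.06)]: print(nm,blob(X,q,z0,z1,rad))
gb=cv2.GaussianBlur(g,(5,5),0).astype(int)
col=[(365+np.argmin(np.diff(gb[v,365:395]))+.5,v) for v in range(190,260,4)]
row=[(u,155+np.argmin(np.diff(gb[155:185,u]))+.5) for u in range(400,556,6)]
for nm,pp in [('front',col),('left',row)]:
    P=onz(c,pp,.012)[:,:2]; l=cv2.fitLine(P.astype(np.float32),cv2.DIST_HUBER,0,.001,.001).ravel(); print(nm,l.round(4),'ang',round(float(np.degrees(np.arctan2(l[1],l[0]))),2))
S=X[285:400,425:465].reshape(-1,3); S=S[(S[:,2]>.03)&(S[:,2]<.2)]; print(len(S),S.min(0).round(3),S.max(0).round(3))
A=np.c_[S[:,:2],np.ones(len(S))]; k=np.linalg.lstsq(A,S[:,2],rcond=None)[0]; print('plane',k, 'res',np.std(A@k-S[:,2]))
E
```

```text
ped (930, array([0.6025, 0.0144, 0.0556]), 'rect', 603.4, 13.6, 35.3, 35.0, -26.2)
dishrim (615, array([0.4375, 0.1332, 0.0344]), 'rect', 438.1, 131.9, 59.1, 58.5, 88.2)
wgrip (393, array([ 0.4343, -0.0201,  0.0462]), 'rect', 434.2, -21.1, 35.8, 14.1, -32.5)
wplate (1631, array([ 0.4343, -0.0171,  0.0166]), 'rect', 434.5, -21.1, 70.3, 46.3, -32.6)
front [ 0.0522 -0.9986  0.5578 -0.0245] ang -87.01
left [0.9982 0.0593 0.6479 0.049 ] ang 3.4
1062 [ 0.574 -0.125  0.06 ] [ 0.646 -0.038  0.126]
plane [-0.4196132   0.50739418  0.38158659] res 0.012519637745802668
```

Dish is at (0.438, 0.132), pedestal top at (0.6034, 0.0137), tester yaw about +3.2°. Sizes and heights all fit (60 mm, 35 mm, 0.055 m). Next: grasp the dish.

{"method": "carry_out", "body": {
  "increments": [-0.05, 0.7, -1.4, 0, 0, 0.1, -0.1, 1.4, -2.8, 0, 0, 0.2, -0.15, 2.1, -4.2, 0, 0, 0.35, -0.2, 2.8, -5.6, 0, 0, 0.45, -0.23, 3.4, -7, 0, 0, 0.57]
}}

```text
t: 2.45
position: [0.4356, 0.1356, 0.1242]
eef_rot: [-3.142, -0.0, 1.633]
contact_force: [0.4, -0.5, 0.1]
opening: 0.0855
gripper_force: 0.0
```

{"method": "carry_out", "body": {
  "increments": [0, 0, -1, 0, 0, 0, 0, 0, -2, 0, 0, 0, 0, 0, -3, 0, 0, 0, 0, 0, -3.7, 0, 0, 0, 0, 0, -4, 0, 0, 0]
}}

```text
t: 2.87
position: [0.4349, 0.1346, 0.0233]
eef_rot: [-3.137, -0.0, 1.633]
contact_force: [-1.5, 1.0, 0.2]
opening: 0.0854
gripper_force: 0.0
```

{"method": "carry_out", "body": {
  "increments": [0, 0, 0, 0, 0, 0, 0, 0, 0, 0, 0, 0, 0, 0, 0, 0, 0, 0, 0, 0, 0, 0, 0, 0, 0, 0, 0, 0, 0, 0],
  "fingers": 0
}}

```text
t: 3.28
position: [0.4379, 0.1336, 0.0265]
eef_rot: [3.139, -0.0, 1.63]
contact_force: [-1.4, 2.2, 3.1]
opening: 0.0574
gripper_force: 64.5
```

{"method": "carry_out", "body": {
  "increments": [0, 0, 0, 0, 0, 0, 0, 0, 0, 0, 0, 0, 0, 0, 0, 0, 0, 0, 0, 0, 0, 0, 0, 0, 0, 0, 0, 0, 0, 0]
}}

```text
t: 3.7
position: [0.4379, 0.1336, 0.0265]
eef_rot: [3.139, -0.0, 1.63]
contact_force: [-0.1, 2.3, 7.6]
opening: 0.0573
gripper_force: 64.9
```

{"method": "carry_out", "body": {
  "increments": [0, 0, 0.5, 0, 0, 0, 0, 0, 1.2, 0, 0, 0, 0, 0, 2.2, 0, 0, 0, 0, 0, 3.4, 0, 0, 0, 0, 0, 4.4, 0, 0, 0]
}}

```text
t: 4.12
position: [0.437, 0.1333, 0.1369]
eef_rot: [3.141, 0.0, 1.63]
contact_force: [0.3, 0.1, -1.2]
opening: 0.0576
gripper_force: 64.7
```

{"method": "carry_out", "body": {
  "increments": [1.3, -0.9, 0, 0, 0, 0, 2.6, -1.9, 0, 0, 0, 0, 3.9, -2.8, 0, 0, 0, 0, 5.2, -3.8, 0, 0, 0, 0, 6.6, -4.76, 0, 0, 0, 0]
}}

```text
t: 4.53
position: [0.6022, 0.0135, 0.1358]
eef_rot: [-3.141, -0.0, 1.63]
contact_force: [0.3, 0.6, -1.4]
opening: 0.0574
gripper_force: 64.8
```

{"method": "carry_out", "body": {
  "increments": [0, 0, 0, 0, 0, 0, 0, 0, 0, 0, 0, 0, 0, 0, 0, 0, 0, 0]
}}

```text
t: 4.78
position: [0.6002, 0.0148, 0.1348]
eef_rot: [-3.139, -0.001, 1.629]
contact_force: [-0.5, 0.7, -1.2]
opening: 0.0576
gripper_force: 64.8
```

Run:
```python
from h import *
c=cam('wrist'); cv2.imwrite('pics/w2.png',c['pixels']); o=c['o'];print(o['t'],o['position'],o['eef_rot'],o['opening'],o['gripper_force'])
X=cloud(c); p=o['position']
print('rim',[blob(X,p[:2],p[2]+a,p[2]+a+.01,.05) for a in (-.005,.005)])
print('ped',blob(X,(.6034,.0137),.05,.061,.03))
s=cam('scene'); Y=cloud(s); print([blob(Y,p[:2],a,a+.005,.04) for a in np.arange(p[2]-.03,p[2]+.02,.005)])
```

```text
4.7833 [0.60019945 0.01482556 0.13480091] [-3.13901464e+00 -7.70497111e-04  1.62923298e+00] 0.05758962164271407 64.78773116134107
rim [(4903, array([0.6011, 0.0105, 0.135 ]), 'rect', 602.8, 18.2, 65.9, 61.1, 42.6), (6130, array([0.6008, 0.015 , 0.1432]), 'rect', 597.6, 15.9, 68.9, 62.1, -33.0)]
ped (522, array([0.604 , 0.0272, 0.0551]), 'rect', 603.9, 26.2, 31.6, 9.9, -0.4)
[(20, array([0.5973, 0.0065, 0.1087]), 'rect', 606.6, 10.5, 57.9, 37.0, 63.5), (61, array([0.5983, 0.016 , 0.1118]), 'rect', 599.4, 20.7, 60.7, 44.0, 47.3), (41, array([0.5957, 0.0144, 0.1172]), 'rect', 597.5, 19.0, 62.4, 46.5, 45.0), (35, array([0.6073, 0.0255, 0.1222]), 'rect', 600.1, 21.7, 61.9, 44.9, 38.3), (41, array([0.5972, 0.0216, 0.1275]), 'rect', 599.4, 21.5, 63.1, 44.8, 37.5), (43, array([0.6004, 0.0235, 0.1325]), 'rect', 599.3, 21.4, 68.5, 45.0, 38.0), (44, array([0.6002, 0.0227, 0.1378]), 'rect', 598.9, 17.8, 63.5, 56.4, 54.9), (27, array([0.5943, 0.025 , 0.1418]), 'rect', 600.7, 27.2, 66.4, 36.5, 25.2), (17, array([0.5874, 0.0184, 0.147 ]), 'rect', 599.8, 23.5, 72.9, 23.1, 17.4), (10, array([0.5908, 0.0194, 0.1519]), 'rect', 601.6, 25.8, 67.7, 21.4, 21.1)]
```

View pics/w2.png

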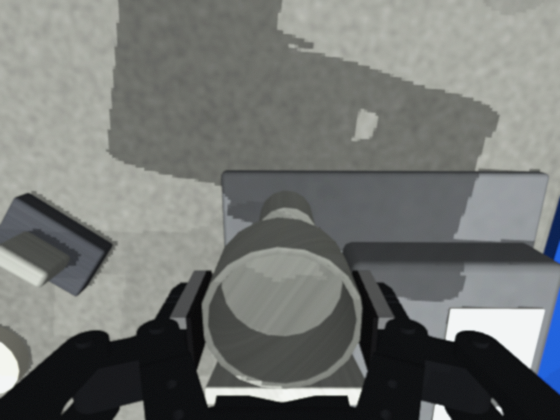

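Run:
```python
from h import *
for i in range(4):
    o=r.get_obs(); print(o['t'],o['position'].round(4))
c=cam('wrist'); print(r.get_obs()['position'].round(4),r.get_obs()['t']); X=cloud(c); p=c['o']['position']
np.savez('w2.npz',**{k:np.array(c[k]) for k in ['pixels','z_map','intrinsics','Rw','c']})
P=X.reshape(-1,3); 
for z in np.arange(.12,.165,.004):
    s=P[(abs(P[:,2]-z)<.002)&(abs(P[:,0]-p[0])<.02)&(abs(P[:,1]-p[1])<.045)]
    if len(s): print(z.round(3),len(s),s[:,1].min().round(4),s[:,1].max().round(4))
```

```text
4.8833 [0.5996 0.0158 0.1349]
4.8833 [0.5996 0.0158 0.1349]
4.8833 [0.5996 0.0158 0.1349]
4.8833 [0.5996 0.0158 0.1349]
[0.5998 0.0159 0.1351] 4.9333
0.12 851 -0.0143 0.0436
0.124 896 -0.0139 0.0437
0.128 966 -0.014 0.0437
0.132 1055 -0.014 0.0438
0.136 1130 -0.0143 0.0437
0.14 1230 -0.0159 0.0437
0.144 1942 -0.0163 0.0438
```

Dish held level, its rim centred at about pixel (283,315). It sits centred across y; x needs +3.6 mm. I'll lower it most of the way and check.

{"method": "carry_out", "body": {
  "increments": [0.05, 0, -0.5, 0, 0, 0, 0.1, 0, -1, 0, 0, 0, 0.14, 0, -1.5, 0, 0, 0, 0.14, 0, -1.8, 0, 0, 0, 0.14, 0, -1.8, 0, 0, 0]
}}

```text
t: 5.35
position: [0.6031, 0.0153, 0.0873]
eef_rot: [-3.136, -0.001, 1.63]
contact_force: [0.1, -0.6, -1.5]
opening: 0.0577
gripper_force: 64.8
```

{"method": "carry_out", "body": {
  "increments": [0, 0, 0, 0, 0, 0, 0, 0, 0, 0, 0, 0, 0, 0, 0, 0, 0, 0]
}}

```text
t: 5.6
position: [0.6055, 0.0148, 0.0907]
eef_rot: [3.141, 0.0, 1.63]
contact_force: [0.4, -0.8, -1.5]
opening: 0.0574
gripper_force: 64.8
```

Run:
```python
from h import *
c=cam('wrist');o=c['o'];print(o['t'],o['position'],o['eef_rot'],o['contact_force']); X=cloud(c); p=o['position'];P=X.reshape(-1,3)
for z in np.arange(.08,.108,.004):
    s=P[(abs(P[:,2]-z)<.002)&(abs(P[:,0]-p[0])<.02)&(abs(P[:,1]-p[1])<.045)]
    if len(s): print(z.round(3),len(s),s[:,1].min().round(4),s[:,1].max().round(4))
```

```text
5.6 [0.60548295 0.01476166 0.09070639] [3.14061965e+00 2.13858950e-04 1.63002087e+00] [ 0.40772938 -0.80620752 -1.45784278]
0.08 902 -0.0151 0.0428
0.084 976 -0.0156 0.043
0.088 1044 -0.0152 0.0427
0.092 1153 -0.0157 0.0427
0.096 1314 -0.0174 0.0427
0.1 1809 -0.0173 0.0427
```

{"method": "carry_out", "body": {
  "increments": [0, 0, 0, 0, 0, 0, 0, 0, 0, 0, 0, 0, 0, 0, 0, 0, 0, 0, 0, 0, 0, 0, 0, 0]
}}

```text
t: 5.98
position: [0.6051, 0.0148, 0.0906]
eef_rot: [3.141, 0.0, 1.63]
contact_force: [-0.0, 0.6, -0.8]
opening: 0.0575
gripper_force: 64.8
```

{"method": "carry_out", "body": {
  "increments": [0, 0, 0, 0, 0, 0, 0, 0, 0, 0, 0, 0, 0, 0, 0, 0, 0, 0, 0, 0, 0, 0, 0, 0]
}}

```text
t: 6.32
position: [0.605, 0.0149, 0.0903]
eef_rot: [-3.142, -0.0, 1.63]
contact_force: [0.1, 0.1, -1.2]
opening: 0.057
gripper_force: 64.8
```

{"method": "carry_out", "body": {
  "increments": [0, 0, 0, 0, 0, 0, 0, 0, 0, 0, 0, 0, 0, 0, 0, 0, 0, 0, 0, 0, 0, 0, 0, 0]
}}

```text
t: 6.65
position: [0.605, 0.0149, 0.0903]
eef_rot: [-3.141, -0.0, 1.63]
contact_force: [-0.4, -0.8, -1.2]
opening: 0.0581
gripper_force: 45.1
```

{"method": "carry_out", "body": {
  "increments": [0, 0, 0, 0, 0, 0, 0, 0, 0, 0, 0, 0, 0, 0, 0, 0, 0, 0, 0, 0, 0, 0, 0, 0]
}}

```text
t: 6.98
position: [0.605, 0.0148, 0.0903]
eef_rot: [-3.142, -0.0, 1.63]
contact_force: [0.5, 0.5, -1.8]
opening: 0.0574
gripper_force: 67.9
```

Run:
```python
from h import *
c=cam('wrist');o=c['o'];print(o['t'],o['position'],o['eef_rot'],o['contact_force'],o['opening'],o['gripper_force']); X=cloud(c); p=o['position'];P=X.reshape(-1,3)
for z in np.arange(.056,.116,.004):
    s=P[(abs(P[:,2]-z)<.002)&(abs(P[:,0]-p[0])<.02)&(abs(P[:,1]-p[1])<.045)]
    if len(s): print(z.round(3),len(s),s[:,1].min().round(4),s[:,1].max().round(4))
```

```text
6.9833 [0.6050405  0.01483061 0.09030976] [-3.14156607e+00 -1.50347106e-05  1.63002370e+00] [ 0.46335954  0.48660753 -1.82203128] 0.05739560805972883 67.92863376438618
0.064 36 0.0347 0.0422
0.068 6736 -0.0147 0.0427
0.072 801 -0.0152 0.0427
0.076 862 -0.015 0.0429
0.08 919 -0.015 0.0428
0.084 976 -0.0152 0.0428
0.088 1049 -0.0153 0.0429
0.092 1155 -0.0153 0.0428
0.096 1524 -0.0172 0.0429
0.1 1472 -0.017 0.0425
```

The grip slackened briefly, but the dish is unchanged. Small correction, then lower it onto the pedestal.

{"method": "carry_out", "body": {
  "increments": [-0.06, 0.04, -0.1, 0, 0, 0, -0.06, 0.04, -0.2, 0, 0, 0, -0.06, 0.04, -0.3, 0, 0, 0, -0.06, 0.04, -0.38, 0, 0, 0, -0.06, 0.04, -0.4, 0, 0, 0]
}}

```text
t: 7.45
position: [0.6033, 0.0159, 0.0814]
eef_rot: [-3.141, -0.0, 1.63]
contact_force: [-4.7, 0.8, 11.9]
opening: 0.0574
gripper_force: 69.3
```

{"method": "carry_out", "body": {
  "increments": [0, 0, 0, 0, 0, 0, 0, 0, 0, 0, 0, 0, 0, 0, 0, 0, 0, 0, 0, 0, 0, 0, 0, 0, 0, 0, 0, 0, 0, 0]
}}

```text
t: 7.87
position: [0.6033, 0.0159, 0.0815]
eef_rot: [-3.141, -0.0, 1.63]
contact_force: [-2.9, 0.4, 7.3]
opening: 0.0574
gripper_force: 69.1
```

{"method": "carry_out", "body": {
  "increments": [0, 0, -0.03, 0, 0, 0, 0, 0, -0.06, 0, 0, 0, 0, 0, -0.06, 0, 0, 0, 0, 0, -0.06, 0, 0, 0]
}}

```text
t: 8.2
position: [0.6033, 0.016, 0.0814]
eef_rot: [-3.142, 0.0, 1.63]
contact_force: [-4.1, 0.8, 17.0]
opening: 0.0576
gripper_force: 70.1
```

Dish seated: contact at TCP z 0.0814, which is 0.055 + 0.0265. Release, rise and check.

{"method": "carry_out", "body": {
  "increments": [0, 0, 0.06, 0, 0, 0, 0, 0, 0.06, 0, 0, 0]
}}

```text
t: 8.37
position: [0.6038, 0.0159, 0.0815]
eef_rot: [3.141, 0.0, 1.63]
contact_force: [-1.1, -0.2, 8.7]
opening: 0.0572
gripper_force: 69.3
```

{"method": "carry_out", "body": {
  "increments": [0, 0, 0, 0, 0, 0, 0, 0, 0, 0, 0, 0, 0, 0, 0, 0, 0, 0, 0, 0, 0, 0, 0, 0, 0, 0, 0, 0, 0, 0],
  "fingers": 0.9
}}

```text
t: 8.78
position: [0.6034, 0.0159, 0.0799]
eef_rot: [-3.141, -0.0, 1.63]
contact_force: [-0.2, -0.4, -0.3]
opening: 0.0766
gripper_force: 0.0
```

{"method": "carry_out", "body": {
  "increments": [0, 0, 0.3, 0, 0, 0, 0, 0, 1, 0, 0, 0, 0, 0, 2.4, 0, 0, 0, 0, 0, 4, 0, 0, 0, 0, 0, 5.5, 0, 0, 0]
}}

```text
t: 9.2
position: [0.6032, 0.0159, 0.2195]
eef_rot: [-3.141, -0.0, 1.63]
contact_force: [1.8, -0.8, -0.2]
opening: 0.0771
gripper_force: 0.0
```

{"method": "carry_out", "body": {
  "increments": [0, -0.5, 1, 0, 0, 0, 0, -1, 2, 0, 0, 0, 0, -1.5, 3, 0, 0, 0, 0, -2, 4, 0, 0, 0, 0, -2, 4, 0, 0, 0]
}}

```text
t: 9.62
position: [0.6064, -0.0369, 0.3244]
eef_rot: [3.13, 0.005, 1.628]
contact_force: [0.9, 1.1, 1.3]
opening: 0.0767
gripper_force: 0.0
```

{"method": "carry_out", "body": {
  "increments": [0, 0, 0, 0, 0, 0, 0, 0, 0, 0, 0, 0, 0, 0, 0, 0, 0, 0, 0, 0, 0, 0, 0, 0, 0, 0, 0, 0, 0, 0],
  "fingers": 1
}}

```text
t: 10.03
position: [0.603, -0.0336, 0.3165]
eef_rot: [-3.139, -0.001, 1.631]
contact_force: [0.6, -0.3, -0.2]
opening: 0.0853
gripper_force: 0.0
```

Run:
```python
from h import *
c=cam('wrist'); cv2.imwrite('pics/w3.png',c['pixels']); np.savez('w3.npz',**{k:np.array(c[k]) for k in ['pixels','z_map','intrinsics','Rw','c']})
o=c['o'];print(o['t'],o['position'],o['eef_rot'],o['q']); X=cloud(c)
print('dish',blob(X,(.6034,.0137),.083,.096,.045))
```

```text
10.0333 [ 0.60299792 -0.03356597  0.31651892] [-3.13909224e+00 -8.02577514e-04  1.63075717e+00] [-2.40466804e-01  4.33181424e-01  1.40538752e+00  2.76505785e-05
  1.30564963e+00 -3.00435932e-01]
dish (692, array([0.6049, 0.0131, 0.0893]), 'rect', 604.9, 14.0, 59.2, 58.9, -41.3)
```

View pics/w3.png

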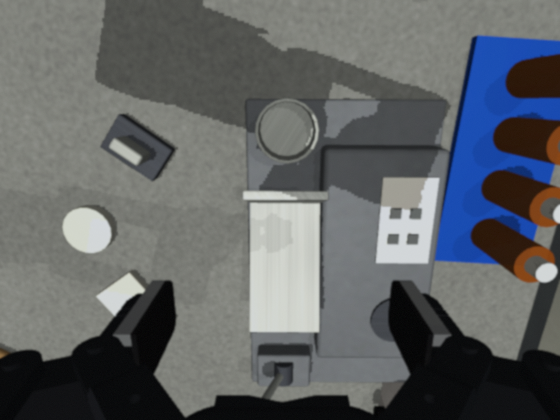

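Dish stands on the pedestal at (287,130), level, within about 1.5 mm of centre. The magazine shelf spans (250–320, 203–331) and the backstop top is at row 195. Now to measure the magazine frame.

Run:
```python
from h import *
c=load('w3'); X=cloud(c)
S=X[215:322,262:312].reshape(-1,3); A=np.c_[S[:,:2],np.ones(len(S))]; k=np.linalg.lstsq(A,S[:,2],rcond=None)[0]; res=A@k-S[:,2]
print('plane',k.round(4),'std',res.std().round(4)); n=np.array([-k[0],-k[1],1]);n/=np.linalg.norm(n); print('n',n.round(4),'tilt',np.degrees(np.arccos(n[2])).round(2))
P=X[190:345,235:335].reshape(-1,3); d=P@n-np.mean(S@n); m=abs(d)<.003; Q=P[m]
yaw0=np.radians(3.2)
# frame: x in-plane across, y downslope
yd=np.array([n[0],n[1],0]);yd/=np.linalg.norm(yd); print('downslope heading',np.degrees(np.arctan2(yd[1],yd[0])))
y=np.array([-np.sin(yaw0),np.cos(yaw0),0]); y-=n*(y@n); y/=np.linalg.norm(y); x=np.cross(y,n)
c0=S.mean(0); L=np.c_[(Q-c0)@x,(Q-c0)@y]; (a,b),(w,h),an=cv2.minAreaRect((L*1000).astype(np.float32)); print('rect',a,b,w,h,an)
# edges per y bin
for yy in np.arange(-.06,.06,.02):
    s=L[abs(L[:,1]-yy)<.008][:,0]; print(yy.round(3),np.percentile(s,[.5,99.5]).round(4))
B=P[(P[:,2]>.08)&(d>.05)]; print('backstop top',len(B),B.mean(0).round(4)); lb=np.c_[(B-c0)@x,(B-c0)@y,(B-c0)@n]; print(np.percentile(lb,[2,50,98],axis=0).round(4)); print('c0',c0)
# base plate edges front (x) & housing via depth
g=cv2.GaussianBlur(cv2.cvtColor(c['pixels'],cv2.COLOR_BGR2GRAY),(5,5),0).astype(int)
row=[(u,90+np.argmin(np.diff(g[90:110,u]))+.5) for u in range(340,440,5)]
ho=[(310+np.argmax(abs(np.diff(g[v,318:330])))+8.5,v) for v in range(160,185,3)]
P=onz(c,row,.012)[:,:2]; l=cv2.fitLine(P.astype(np.float32),cv2.DIST_HUBER,0,.001,.001).ravel(); print('left edge ang',np.degrees(np.arctan2(l[1],l[0])))
M=X[160:345,330:440].reshape(-1,3); M=M[abs(M[:,2]-.05)<.006]; (a,b),(w,h),an=cv2.minAreaRect((M[:,:2]*1000).astype(np.float32)); print('housing',a,b,w,h,an,M[:,2].mean())
```

```text
plane [-0.018  -0.1002  0.077 ] std 0.0231
n [0.0179 0.0997 0.9949] tilt 5.81
downslope heading 79.79623699925403
rect -2.4474143981933594 20.18655014038086 104.8188247680664 76.10687255859375 89.7500228881836Traceback (most recent call last):
  File "<stdin>", line 13, in <module>
    return _quantile_unchecked(
        a, q, axis, out, overwrite_input, method, keepdims, weights)
    return _ureduce(a,
                    func=_quantile_ureduce_func,
    ...<5 lines>...
                    overwrite_input=overwrite_input,
                    method=method)
    r = func(a, **kwargs)
    result = _quantile(arr,
                       quantiles=q,
    ...<2 lines>...
                       out=out,
                       weights=wgt)
    slices_having_nans = np.isnan(arr[-1, ...])
                                  ~~~^^^^^^^^^
IndexError: index -1 is out of bounds for axis 0 with size 0
```

```bash
cat > mag.py <<'E'
from h import *
def fit(c,yaw0,verbose=True):
    X=cloud(c); ok=c['z_map']>0
    P=X[ok]
    ct=np.array([.6,-.11]); 
    S=P[(abs(P[:,0]-ct[0])<.025)&(abs(P[:,1]-ct[1])<.045)&(P[:,2]>.02)&(P[:,2]<.15)]
    for _ in range(6):
        A=np.c_[S[:,:2],np.ones(len(S))]; k=np.linalg.lstsq(A,S[:,2],rcond=None)[0]; e=A@k-S[:,2]; S=S[abs(e)<max(.002,2*e.std())]
    n=np.array([-k[0],-k[1],1]);n/=np.linalg.norm(n); print('plane',len(S),k.round(4),'n',n.round(4),'tilt',np.degrees(np.arccos(n[2])),'heading',np.degrees(np.arctan2(n[1],n[0])))
    y=np.array([-np.sin(yaw0),np.cos(yaw0),0]); y-=n*(y@n); y/=np.linalg.norm(y); x=np.cross(y,n); c0=S.mean(0)
    D=P-c0; L=np.c_[D@x,D@y,D@n]; near=(abs(L[:,0])<.07)&(abs(L[:,1])<.12); L=L[near]
    return c0,x,y,n,L
E
python3 - <<'E'
from mag import *
c=load('w3'); c0,x,y,n,L=fit(c,np.radians(3.2)); print('c0',c0.round(4))
s=L[abs(L[:,2])<.003]
for yy in np.arange(-.08,.08,.02):
    t=s[abs(s[:,1]-yy)<.008][:,0]
    if len(t)>20: print(yy.round(3),np.percentile(t,[1,99]).round(4),len(t))
t=s[abs(s[:,0])<.02][:,1]; print('y range',np.percentile(t,[.3,99.7]).round(4))
B=L[(L[:,2]>.055)&(L[:,1]>0)&(L[:,2]<.085)]; print('back',len(B),np.percentile(B,[1,50,99],axis=0).round(4))
X=cloud(c); M=X[160:345,330:440].reshape(-1,3); M=M[abs(M[:,2]-.05)<.006]; (a,b),(w,h),an=cv2.minAreaRect((M[:,:2]*1000).astype(np.float32)); print('housing',a,b,w,h,an,M[:,2].mean())
s=load('scene0'); s0=fit(s,np.radians(3.2)); s=load('side0'); s0=fit(s,np.radians(3.2))
E
```

```text
plane 3928 [ 0.0174 -0.3178  0.0253] n [-0.0166  0.3029  0.9529] tilt 17.656495333012888 heading 93.13013705790794
c0 [ 0.6    -0.1102  0.0708]
-0.08 [-0.0272  0.0474] 1023
-0.06 [-0.0273  0.0474] 1042
-0.04 [-0.0263  0.0484] 1017
-0.02 [-0.0264  0.0484] 1047
0.0 [-0.0265  0.0482] 1003
0.02 [-0.0266  0.0481] 1047
0.04 [-0.0267  0.048 ] 1014
0.06 [0.0536 0.0699] 153
y range [-0.0914  0.0472]
back 922 [[-0.0261  0.0475  0.0552]
 [ 0.0105  0.0516  0.0717]
 [ 0.0471  0.1189  0.0734]]
housing 725.9928588867188 -126.05169677734375 123.04461669921875 233.58053588867188 5.671047687530518 0.05154638582404631
plane 226 [ 0.0069 -0.3168  0.0294] n [-0.0066  0.302   0.9533] tilt 17.583343964579623 heading 91.24989305537152
plane 194 [ 0.0236 -0.3155  0.023 ] n [-0.0225  0.3008  0.9534] tilt 17.557014535441283 heading 94.2813612271566
```

Magazine is measured: tilt 17.7° (18° given), width about 75 mm, yaw about 3.2°, corner at about (0.608,-0.065,0.0565), so the tile spot on the shelf is about (0.611,-0.1075,0.070). Now to the first tile at (0.418,-0.235).

{"method": "carry_out", "body": {
  "increments": [-0.7, -0.8, -0.4, 0, 0, 0.6, -1.4, -1.6, -0.9, 0, 0, 1.2, -2.2, -2.4, -1.4, 0, 0, 1.8, -2.9, -3.2, -1.8, 0, 0, 2.4, -3.7, -4, -2.3, 0, 0, 2.96]
}}

```text
t: 10.5
position: [0.5106, -0.1347, 0.2598]
eef_rot: [3.141, 0.001, 1.944]
contact_force: [-0.1, -0.0, -0.3]
opening: 0.0855
gripper_force: 0.0
```

{"method": "carry_out", "body": {
  "increments": [-0.7, -0.8, -0.4, 0, 0, 0.6, -1.4, -1.6, -0.9, 0, 0, 1.2, -2.2, -2.4, -1.4, 0, 0, 1.8, -2.9, -3.2, -1.8, 0, 0, 2.4, -3.7, -4, -2.3, 0, 0, 2.96]
}}

```text
t: 10.92
position: [0.4181, -0.235, 0.2024]
eef_rot: [3.141, 0.001, 2.254]
contact_force: [-0.0, -0.2, 0.8]
opening: 0.0852
gripper_force: 0.0
```

{"method": "carry_out", "body": {
  "increments": [0, 0, 0, 0, 0, 0, 0, 0, 0, 0, 0, 0, 0, 0, 0, 0, 0, 0, 0, 0, 0, 0, 0, 0, 0, 0, 0, 0, 0, 0]
}}

```text
t: 11.33
position: [0.4195, -0.2336, 0.2033]
eef_rot: [3.141, 0.001, 2.252]
contact_force: [0.7, -0.7, 0.5]
opening: 0.0854
gripper_force: 0.0
```

```bash
cat >> h.py <<'E'
OFF=0.015
def tilelook(q,save=None):
    """measure tile near q from wrist depth; print move to grip point OFF behind centre along tool x"""
    c=cam('wrist'); o=c['o']; X=cloud(c); p=o['position']
    if save: cv2.imwrite(f'pics/{save}.png',c['pixels'])
    hsv=cv2.cvtColor(c['pixels'],cv2.COLOR_BGR2HSV); X=X.copy(); X[(hsv[...,1]>60)|(hsv[...,2]<80)|(c['z_map']<=0)]=9
    b=blob(X,q,.008,.0165,.06); print(o['t'],p.round(4),np.degrees(o['eef_rot']).round(2),b)
    for zz in (.03,): print('above',blob(X,q,.02,.12,.06))
    cx,cy,a=b[3]/1000,b[4]/1000,b[7]; yaw=np.degrees(o['eef_rot'][2]); d=(a-yaw+90)%180-90
    ph=np.radians(yaw+d); g=np.array([cx,cy])-OFF*np.array([np.cos(ph),np.sin(ph)])
    print('grip',g.round(4),'units dx,dy',((g-p[:2])/.025).round(2),'dz to .017',((.017-p[2])/.025).round(2),'rz',(d/6).round(2))
E
python3 -c "
from h import *
tilelook((.418,-.235))"
```

```text
11.3333 [ 0.4195 -0.2336  0.2033] [1.7998e+02 7.0000e-02 1.2900e+02] (6779, array([ 0.4183, -0.2329,  0.0128]), 'rect', 419.7, -234.6, 89.6, 60.0, -51.2)
above None
grip [ 0.4291 -0.2463] units dx,dy [ 0.38 -0.51] dz to .017 -7.45 rz -0.03
```

{"method": "carry_out", "body": {
  "increments": [0.1, -0.12, -1.2, 0, 0, 0, 0.2, -0.25, -2.5, 0, 0, 0, 0.3, -0.4, -3.8, 0, 0, 0, 0.38, -0.51, -5, 0, 0, -0.03, 0.38, -0.51, -5.5, 0, 0, -0.03]
}}

```text
t: 11.8
position: [0.4281, -0.2461, 0.0625]
eef_rot: [-3.141, -0.003, 2.248]
contact_force: [-0.5, 0.2, -0.5]
opening: 0.0855
gripper_force: 0.0
```

{"method": "carry_out", "body": {
  "increments": [0, 0, -0.5, 0, 0, 0, 0, 0, -1, 0, 0, 0, 0, 0, -1.5, 0, 0, 0, 0, 0, -1.8, 0, 0, 0, 0, 0, -1.95, 0, 0, 0]
}}

```text
t: 12.22
position: [0.4284, -0.2464, 0.0158]
eef_rot: [-3.141, -0.001, 2.248]
contact_force: [-0.0, 0.7, -0.7]
opening: 0.0854
gripper_force: 0.0
```

{"method": "carry_out", "body": {
  "increments": [0, 0, 0, 0, 0, 0, 0, 0, 0, 0, 0, 0, 0, 0, 0, 0, 0, 0, 0, 0, 0, 0, 0, 0, 0, 0, 0, 0, 0, 0]
}}

```text
t: 12.63
position: [0.4283, -0.2471, 0.0172]
eef_rot: [3.141, 0.001, 2.247]
contact_force: [0.5, -0.6, -0.0]
opening: 0.0853
gripper_force: 0.0
```

{"method": "carry_out", "body": {
  "increments": [0, 0, 0, 0, 0, 0, 0, 0, 0, 0, 0, 0, 0, 0, 0, 0, 0, 0, 0, 0, 0, 0, 0, 0, 0, 0, 0, 0, 0, 0],
  "fingers": 0
}}

```text
t: 13.05
position: [0.4282, -0.247, 0.0173]
eef_rot: [3.141, 0.001, 2.247]
contact_force: [0.1, 1.0, 5.6]
opening: 0.0578
gripper_force: 63.9
```

{"method": "carry_out", "body": {
  "increments": [0, 0, 0, 0, 0, 0, 0, 0, 0, 0, 0, 0]
}}

```text
t: 13.22
position: [0.4282, -0.247, 0.0172]
eef_rot: [3.141, 0.001, 2.247]
contact_force: [-0.2, 0.8, 5.7]
opening: 0.0579
gripper_force: 63.9
```

{"method": "carry_out", "body": {
  "increments": [0, 0, 0.8, 0, 0, 0, 0, 0, 2.4, 0, 0, -0.5, 0, 0, 4, 0, 0, -1, 0, 0, 5.6, 0, 0, -1.5, 0, 0, 7.2, 0, 0, -2]
}}

```text
t: 13.63
position: [0.4273, -0.2463, 0.1981]
eef_rot: [-3.141, -0.001, 2.035]
contact_force: [1.0, -0.2, -1.3]
opening: 0.0582
gripper_force: 65.6
```

{"method": "carry_out", "body": {
  "increments": [0.6, 0.4, 0.3, 0, 0, -0.8, 1.4, 1, 0.5, 0, 0, -1.6, 2.2, 1.5, 0.8, 0, 0, -2.4, 2.9, 2, 0.8, 0, 0, -3.2, 3.66, 2.56, 0.8, 0, 0, -3.93]
}}

```text
t: 14.05
position: [0.52, -0.1823, 0.2171]
eef_rot: [3.141, 0.001, 1.621]
contact_force: [0.5, 0.6, -1.4]
opening: 0.0581
gripper_force: 65.6
```

{"method": "carry_out", "body": {
  "increments": [0.8, 0.6, 0, -0.6, -0.03, 0, 1.6, 1.1, 0, -1.2, -0.07, 0, 2.4, 1.7, 0, -1.8, -0.1, 0, 3.1, 2.2, 0, -2.4, -0.14, 0, 3.66, 2.56, 0, -3, -0.17, 0]
}}

```text
t: 14.47
position: [0.6119, -0.1174, 0.2164]
eef_rot: [3.141, 0.317, 1.626]
contact_force: [-0.2, -0.3, -1.3]
opening: 0.0579
gripper_force: 65.6
```

{"method": "carry_out", "body": {
  "increments": [0, 0, 0, 0, 0, 0, 0, 0, 0, 0, 0, 0, 0, 0, 0, 0, 0, 0, 0, 0, 0, 0, 0, 0, 0, 0, 0, 0, 0, 0]
}}

```text
t: 14.88
position: [0.6103, -0.1201, 0.2166]
eef_rot: [3.142, 0.314, 1.624]
contact_force: [0.1, 0.5, -0.9]
opening: 0.0579
gripper_force: 65.6
```

```bash
cat >> h.py <<'E'
def rv(x,n):  # ideal placing orientation
    y=np.cross(n,x); return np.c_[y,x,-n]
yw=np.radians(3.2); XM=np.array([np.cos(yw),np.sin(yw),0]); t18=np.radians(18)
YM=np.array([-np.sin(yw)*np.cos(t18),np.cos(yw)*np.cos(t18),-np.sin(t18)]); NM=np.cross(XM,YM)
OM=np.array([.6083,-.0647,.0565])
def inhand(save=None):
    c=cam('wrist'); o=c['o']; R=Ro.from_euler('xyz',o['eef_rot']).as_matrix(); p=o['position']
    X=cloud(c)[c['z_map']>0]; T=(X-p)@R
    if save: cv2.imwrite(f'pics/{save}.png',c['pixels'])
    s=T[(T[:,2]>-.004)&(T[:,2]<.014)&(abs(T[:,1])<.027)&(abs(T[:,0])<.075)]
    xs=[ (np.percentile(s[abs(s[:,1]-yy)<.004][:,0],99.5)) for yy in (-.02,-.01,0,.01,.02)]
    k=np.linalg.lstsq(np.c_[s[:,:2],np.ones(len(s))],s[:,2],rcond=None)[0]
    print('hand t',o['t'],p.round(4),'grip',o['opening'].round(4),round(float(o['gripper_force']),1),'n',len(s),'plane',k.round(4),'front edge x',np.round(xs,4))
    dR=Ro.from_matrix(rv(XM,NM)@R.T).as_rotvec(degrees=True)/6; m=np.array([XM,YM,NM])@(p-OM)
    print('rot to go',dR.round(2),'mag coords TCP',m.round(4))
def tgt(m): return OM+np.array([XM,YM,NM]).T@np.array(m)
E
python3 -c "
from h import *
inhand('w4'); print(tgt([0,-.072,.047]),((tgt([0,-.072,.047])-r.get_obs()['position'])/.025).round(2))"
```

```text
Traceback (most recent call last):
  File "h.py", line 65, in inhand
    print('hand t',o['t'],p.round(4),'grip',o['opening'].round(4),round(float(o['gripper_force']),1),'n',len(s),'plane',k.round(4),'front edge x',np.round(xs,4))
                                            ^^^^^^^^^^^^^^^^^^
AttributeError: 'float' object has no attribute 'round'
```

View pics/w4.png

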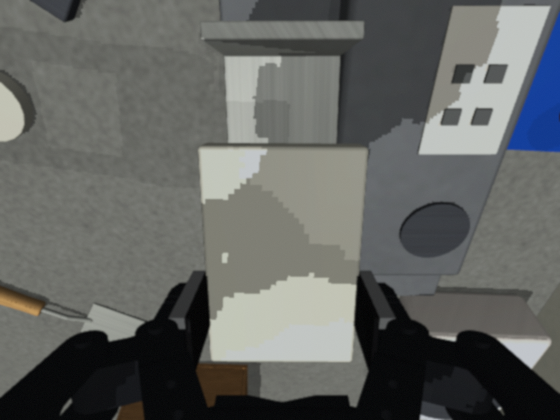

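The tile is held squarely between the pads (200–365, 145–360). Shelf and backstop lie ahead, in line at column ~283.

```bash
sed -i "s/o\['opening'\].round(4)/round(float(o['opening']),4)/" h.py
python3 - <<'E'
from h import *
inhand(); t=tgt([0,-.075,.040]); print(t.round(4),((t-r.get_obs()['position'])/.025).round(2))
from mag import fit
c=cam('wrist'); c0,x,y,n,L=fit(c,yw); D=np.array([XM,YM,NM])@(c0-OM); print('shelf c0 in mag',D.round(4))
E
```

```text
hand t 14.9333 [ 0.6104 -0.1201  0.2167] grip 0.0583 65.6 n 30874 plane [ 0.0038 -0.      0.0048] front edge x [0.0599 0.0599 0.0597 0.0597 0.0596]
rot to go [0.   0.   0.03] mag coords TCP [-0.001  -0.1022  0.1353]
[ 0.6116 -0.1236  0.1177] [ 0.04 -0.14 -3.96]
plane 6339 [ 0.0176 -0.3176  0.0252] n [-0.0168  0.3026  0.953 ] tilt 17.644341917819943 heading 93.17397383669702
shelf c0 in mag [-0.0099 -0.0269 -0.0002]
```

{"method": "carry_out", "body": {
  "increments": [0, 0, -1, 0, 0, 0, 0, -0.1, -2, 0, 0, 0, 0.04, -0.14, -3, 0, 0, 0, 0.04, -0.14, -3.7, 0, 0, 0, 0.04, -0.14, -3.96, 0, 0, 0.03]
}}

```text
t: 15.45
position: [0.6101, -0.1226, 0.1146]
eef_rot: [-3.137, 0.313, 1.629]
contact_force: [-0.7, 0.8, -1.3]
opening: 0.0581
gripper_force: 65.6
```

{"method": "carry_out", "body": {
  "increments": [0, -0.07, -0.2, 0, 0, 0, 0, -0.13, -0.4, 0, 0, 0, 0.01, -0.2, -0.6, 0, 0, 0, 0.01, -0.26, -0.8, 0, 0, 0, 0.01, -0.26, -0.8, 0, 0, 0]
}}

```text
t: 15.87
position: [0.6123, -0.1293, 0.0974]
eef_rot: [3.141, 0.315, 1.628]
contact_force: [0.2, -0.7, -1.3]
opening: 0.0579
gripper_force: 65.6
```

{"method": "carry_out", "body": {
  "increments": [-0.01, 0.12, -0.04, 0, 0, 0, -0.01, 0.23, -0.08, 0, 0, 0, -0.02, 0.34, -0.11, 0, 0, 0, -0.02, 0.44, -0.14, 0, 0, 0, -0.02, 0.44, -0.14, 0, 0, 0]
}}

```text
t: 16.28
position: [0.6118, -0.1171, 0.0941]
eef_rot: [3.141, 0.315, 1.63]
contact_force: [-0.5, 0.4, -1.6]
opening: 0.058
gripper_force: 65.6
```

{"method": "carry_out", "body": {
  "increments": [0, 0, 0, 0, 0, 0, 0, 0, 0, 0, 0, 0, 0, 0, 0, 0, 0, 0, 0, 0, 0, 0, 0, 0, 0, 0, 0, 0, 0, 0]
}}

```text
t: 16.7
position: [0.6118, -0.118, 0.0941]
eef_rot: [3.141, 0.315, 1.629]
contact_force: [-0.3, -0.1, -1.4]
opening: 0.0583
gripper_force: 65.6
```

Run:
```python
from h import *
inhand(); print(r.get_obs()['contact_force'])
```

```text
hand t 16.7 [ 0.6118 -0.118   0.0941] grip 0.0583 65.6 n 27354 plane [-0.0017  0.      0.0049] front edge x [0.0705 0.0705 0.0705 0.0704 0.0704]
rot to go [ 0.    0.01 -0.02] mag coords TCP [ 0.0005 -0.0624  0.0192]
[ 0.27713936 -0.31266424 -1.29698062]
```

{"method": "carry_out", "body": {
  "increments": [0, 0.05, -0.016, 0, 0, 0, 0, 0.1, -0.03, 0, 0, 0, -0.01, 0.14, -0.045, 0, 0, 0, -0.01, 0.14, -0.045, 0, 0, 0, -0.01, 0.14, -0.045, 0, 0, 0]
}}

```text
t: 17.17
position: [0.6119, -0.1153, 0.0934]
eef_rot: [3.141, 0.316, 1.63]
contact_force: [0.4, -4.6, 1.2]
opening: 0.058
gripper_force: 65.6
```

{"method": "carry_out", "body": {
  "increments": [0, 0, 0, 0, 0, 0, 0, 0, 0, 0, 0, 0, 0, 0, 0, 0, 0, 0]
}}

```text
t: 17.42
position: [0.6119, -0.1154, 0.0934]
eef_rot: [3.141, 0.316, 1.629]
contact_force: [-0.2, -4.8, 0.7]
opening: 0.0583
gripper_force: 65.6
```

{"method": "carry_out", "body": {
  "increments": [0, -0.02, -0.05, 0, 0, 0, 0, -0.03, -0.1, 0, 0, 0, 0, -0.03, -0.1, 0, 0, 0]
}}

```text
t: 17.67
position: [0.6121, -0.1161, 0.0911]
eef_rot: [3.14, 0.316, 1.629]
contact_force: [-0.5, -5.6, 3.5]
opening: 0.0582
gripper_force: 65.9
```

Against the backstop (−5 N) and on the shelf. Press a touch, release and withdraw along the shelf normal.

{"method": "carry_out", "body": {
  "increments": [0, -0.01, -0.03, 0, 0, 0, 0, -0.01, -0.03, 0, 0, 0]
}}

```text
t: 17.83
position: [0.6122, -0.1162, 0.0906]
eef_rot: [3.14, 0.316, 1.629]
contact_force: [-0.0, -6.7, 4.4]
opening: 0.0581
gripper_force: 65.9
```

{"method": "carry_out", "body": {
  "increments": [0, 0, 0, 0, 0, 0, 0, 0, 0, 0, 0, 0, 0, 0, 0, 0, 0, 0, 0, 0, 0, 0, 0, 0, 0, 0, 0, 0, 0, 0],
  "fingers": 0.9
}}

```text
t: 18.25
position: [0.6113, -0.1148, 0.0893]
eef_rot: [-3.142, 0.314, 1.629]
contact_force: [-0.3, -0.1, 0.3]
opening: 0.0767
gripper_force: 0.0
```

{"method": "carry_out", "body": {
  "increments": [0, 0.1, 0.3, 0, 0, 0, 0, 0.3, 0.9, 0, 0, 0, 0, 0.6, 1.8, 0, 0, 0, 0, 0.9, 3, 0, 0, 0, 0, 0.9, 4.2, 0, 0, 0]
}}

```text
t: 18.67
position: [0.6108, -0.0911, 0.1953]
eef_rot: [-3.14, 0.313, 1.631]
contact_force: [0.7, 0.1, 0.2]
opening: 0.0766
gripper_force: 0.0
```

{"method": "carry_out", "body": {
  "increments": [0, 0, 0.3, 0, 0, 0, 0, 0, 0.6, 0, 0, 0, 0, 0, 0.8, 0, 0, 0, 0, 0, 0.8, 0, 0, 0, 0, 0, 0.8, 0, 0, 0],
  "fingers": 1
}}

```text
t: 19.08
position: [0.6109, -0.0928, 0.2137]
eef_rot: [-3.14, 0.314, 1.629]
contact_force: [-1.1, -0.0, -0.4]
opening: 0.0854
gripper_force: 0.0
```

```bash
cat >> h.py <<'E'
def stack(i):
    """tile i (1..) on the shelf: rect of its top in mag coords"""
    c=cam('wrist'); X=cloud(c)[c['z_map']>0]; L=(X-OM)@np.array([XM,YM,NM]).T
    for z in (.012*i,):
        s=L[(abs(L[:,2]-z)<.0035)&(abs(L[:,0])<.06)&(L[:,1]<-.001)&(L[:,1]>-.14)]
        hi=L[(L[:,2]>z+.004)&(L[:,2]<z+.03)&(abs(L[:,0])<.05)&(L[:,1]<-.004)&(L[:,1]>-.14)]
        (x,y),(w,h),a=cv2.minAreaRect((s[:,:2]*1000).astype(np.float32)); k=np.linalg.lstsq(np.c_[s[:,:2],np.ones(len(s))],s[:,2],rcond=None)[0]
        sl=L[(abs(L[:,2])<.0025)&(abs(L[:,0])<.06)&(L[:,1]<-.1)&(L[:,1]>-.125)][:,0]; bt=L[(L[:,2]>.064)&(L[:,2]<.076)&(abs(L[:,1])<.004)]
        bt=bt if len(bt) else L[:1]
        print('top',i,len(s),'ctr',round(x,1),round(y,1),round(w,1),round(h,1),round(a,1),'plane',k.round(4),'above',len(hi),'shelf x',np.percentile(sl,[1,99]).round(4) if len(sl)>30 else None,'back x,y',np.percentile(bt[:,0],[1,99]).round(4),bt[:,1].min().round(4),'ymax',np.percentile(s[:,1],99.5).round(4),np.percentile(s[:,1],.5).round(4))
E
python3 - <<'E'
from h import *
stack(1); print(r.get_obs()['t'],r.get_obs()['position'])
E
```

```text
top 1 10906 ctr 1.7 -45.2 88.5 60.1 89.9 plane [-0.0001  0.0053  0.0119] above 0 shelf x [-0.0375  0.0367] back x,y [-0.0372  0.0369] -0.0 ymax -0.0011 -0.0889
19.1333 [ 0.61070902 -0.09283971  0.21330919]
```

Tile 1 is seated: top centre (1.7,-45.2) mm in the magazine frame, angle 0.1°, flat. It's about 2 mm off centre across, so I'll aim the rest slightly left. Next tile: (0.431,0.28).

{"method": "carry_out", "body": {
  "increments": [-0.2, 0.6, 0.1, 0.6, 0.03, 0, -0.4, 1.2, 0.2, 1.2, 0.07, 0, -0.6, 1.8, 0.3, 1.8, 0.1, 0, -0.8, 2.4, 0.4, 2.4, 0.14, 0, -1, 3, 0.5, 3, 0.17, 0]
}}

```text
t: 19.55
position: [0.5858, -0.0172, 0.226]
eef_rot: [-3.14, -0.004, 1.629]
contact_force: [-0.3, 0.2, 0.7]
opening: 0.0854
gripper_force: 0.0
```

{"method": "carry_out", "body": {
  "increments": [-0.6, 1.2, -0.1, 0, 0, 1.05, -1.2, 2.4, -0.2, 0, 0, 2.1, -1.8, 3.6, -0.3, 0, 0, 3.2, -2.4, 4.8, -0.4, 0, 0, 4.2, -3.1, 5.9, -0.5, 0, 0, 5.3]
}}

```text
t: 19.97
position: [0.508, 0.1307, 0.2133]
eef_rot: [-3.141, -0.001, 2.188]
contact_force: [0.8, 0.8, -0.1]
opening: 0.0853
gripper_force: 0.0
```

{"method": "carry_out", "body": {
  "increments": [-0.6, 1.2, -0.1, 0, 0, 1.05, -1.2, 2.4, -0.2, 0, 0, 2.1, -1.8, 3.6, -0.3, 0, 0, 3.2, -2.4, 4.8, -0.4, 0, 0, 4.2, -3.1, 5.9, -0.5, 0, 0, 5.3]
}}

```text
t: 20.38
position: [0.4306, 0.2783, 0.201]
eef_rot: [-3.142, -0.001, 2.744]
contact_force: [0.9, -0.2, 0.2]
opening: 0.0855
gripper_force: 0.0
```

{"method": "carry_out", "body": {
  "increments": [0, 0, 0, 0, 0, 0, 0, 0, 0, 0, 0, 0, 0, 0, 0, 0, 0, 0, 0, 0, 0, 0, 0, 0, 0, 0, 0, 0, 0, 0]
}}

```text
t: 20.8
position: [0.4324, 0.2761, 0.202]
eef_rot: [3.141, 0.0, 2.736]
contact_force: [-0.5, 0.7, -0.3]
opening: 0.0856
gripper_force: 0.0
```

```bash
python3 -c "
from h import *
tilelook((.431,.28))"
```

```text
20.8 [0.4324 0.2761 0.202 ] [179.96   0.   156.79] (6850, array([0.4304, 0.2801, 0.0129]), 'rect', 432.5, 279.3, 90.0, 60.1, -22.5)
above None
grip [0.4464 0.2736] units dx,dy [ 0.56 -0.1 ] dz to .017 -7.4 rz 0.12
```

{"method": "carry_out", "body": {
  "increments": [0.1, 0, -1.2, 0, 0, 0, 0.3, -0.05, -2.5, 0, 0, 0, 0.45, -0.1, -3.8, 0, 0, 0.1, 0.56, -0.1, -5, 0, 0, 0.12, 0.56, -0.1, -5.5, 0, 0, 0.12]
}}

```text
t: 21.27
position: [0.4453, 0.273, 0.0614]
eef_rot: [-3.14, -0.003, 2.749]
contact_force: [0.3, -0.4, 0.5]
opening: 0.0853
gripper_force: 0.0
```

{"method": "carry_out", "body": {
  "increments": [0, 0, -0.5, 0, 0, 0, 0, 0, -1, 0, 0, 0, 0, 0, -1.5, 0, 0, 0, 0, 0, -1.8, 0, 0, 0, 0, 0, -1.9, 0, 0, 0]
}}

```text
t: 21.68
position: [0.4456, 0.2738, 0.0161]
eef_rot: [-3.141, -0.001, 2.75]
contact_force: [0.8, 0.0, 0.4]
opening: 0.0855
gripper_force: 0.0
```

{"method": "carry_out", "body": {
  "increments": [0, 0, 0, 0, 0, 0, 0, 0, 0, 0, 0, 0, 0, 0, 0, 0, 0, 0, 0, 0, 0, 0, 0, 0, 0, 0, 0, 0, 0, 0]
}}

```text
t: 22.1
position: [0.4459, 0.2748, 0.0178]
eef_rot: [3.14, 0.001, 2.752]
contact_force: [-0.3, 0.0, -0.1]
opening: 0.0856
gripper_force: 0.0
```

{"method": "carry_out", "body": {
  "increments": [0, 0, 0, 0, 0, 0, 0, 0, 0, 0, 0, 0, 0, 0, 0, 0, 0, 0, 0, 0, 0, 0, 0, 0, 0, 0, 0, 0, 0, 0],
  "fingers": 0
}}

```text
t: 22.52
position: [0.4457, 0.2747, 0.0179]
eef_rot: [3.14, 0.0, 2.752]
contact_force: [0.2, -0.2, 5.9]
opening: 0.0583
gripper_force: 64.0
```

{"method": "carry_out", "body": {
  "increments": [0, 0, 0.2, 0, 0, 0, 0, 0, 0.4, 0, 0, 0]
}}

```text
t: 22.68
position: [0.4452, 0.2745, 0.0273]
eef_rot: [3.141, -0.001, 2.752]
contact_force: [-0.6, -0.6, -1.2]
opening: 0.0582
gripper_force: 64.6
```

{"method": "carry_out", "body": {
  "increments": [0, 0, 1.4, 0, 0, 0, 0, 0, 2.8, 0, 0, 0, 0, 0, 4.2, 0, 0, 0, 0, 0, 5.6, 0, 0, 0, 0, 0, 7, 0, 0, 0]
}}

```text
t: 23.1
position: [0.4448, 0.2744, 0.204]
eef_rot: [3.141, -0.001, 2.752]
contact_force: [1.2, -0.3, -1.3]
opening: 0.058
gripper_force: 65.4
```

{"method": "carry_out", "body": {
  "increments": [0.4, -1, 0, 0, 0, -1.07, 0.9, -2.1, 0, 0, 0, -2.14, 1.3, -3.1, 0, 0, 0, -3.2, 1.8, -4.2, 0, 0, 0, -4.3, 2.2, -5.2, 0, 0, 0, -5.37]
}}

```text
t: 23.52
position: [0.5008, 0.1432, 0.2026]
eef_rot: [3.14, 0.0, 2.184]
contact_force: [1.1, 0.3, -1.4]
opening: 0.0582
gripper_force: 65.4
```

{"method": "carry_out", "body": {
  "increments": [0.4, -1, 0, 0, 0, -1.07, 0.9, -2.1, 0, 0, 0, -2.14, 1.3, -3.1, 0, 0, 0, -3.2, 1.8, -4.2, 0, 0, 0, -4.3, 2.2, -5.2, 0, 0, 0, -5.37]
}}

```text
t: 23.93
position: [0.5558, 0.013, 0.2024]
eef_rot: [3.141, 0.0, 1.621]
contact_force: [0.2, 0.5, -1.4]
opening: 0.0585
gripper_force: 65.4
```

{"method": "carry_out", "body": {
  "increments": [0.4, -1.1, 0, -0.6, -0.03, 0, 0.9, -2.2, 0, -1.2, -0.07, 0, 1.3, -3.3, 0, -1.8, -0.1, 0, 1.8, -4.4, 0, -2.4, -0.14, 0, 2.2, -5.3, 0, -3, -0.17, 0]
}}

```text
t: 24.35
position: [0.611, -0.1199, 0.2025]
eef_rot: [3.14, 0.318, 1.625]
contact_force: [0.8, 0.0, -1.0]
opening: 0.0579
gripper_force: 65.4
```

{"method": "carry_out", "body": {
  "increments": [0, 0, 0, 0, 0, 0, 0, 0, 0, 0, 0, 0, 0, 0, 0, 0, 0, 0, 0, 0, 0, 0, 0, 0, 0, 0, 0, 0, 0, 0]
}}

```text
t: 24.77
position: [0.61, -0.1171, 0.2023]
eef_rot: [3.141, 0.314, 1.627]
contact_force: [-0.7, -0.6, -2.0]
opening: 0.0579
gripper_force: 65.4
```

```bash
cat >> h.py <<'E'
def togo(i):  # move to 21 mm above tile i's seat, 15 mm short of the backstop
    t=tgt([-.001,-.075,.040+.012*(i-1)]); print('units to pre-place',((t-r.get_obs()['position'])/.025).round(2))
E
python3 - <<'E'
from h import *
inhand(); togo(2)
E
```

```text
hand t 24.7667 [ 0.61   -0.1171  0.2023] grip 0.0579 65.4 n 30431 plane [0.0039 0.0008 0.0055] front edge x [0.0588 0.0588 0.0588 0.0588 0.0588]
rot to go [-0.    0.01 -0.01] mag coords TCP [-0.0012 -0.0949  0.1225]
units to pre-place [ 0.01 -0.11 -2.93]
```

{"method": "carry_out", "body": {
  "increments": [0, 0, -0.9, 0, 0, 0, 0, 0, -1.8, 0, 0, 0, 0, -0.11, -2.5, 0, 0, 0, 0, -0.11, -2.93, 0, 0, 0, 0, -0.11, -2.93, 0, 0, 0]
}}

```text
t: 25.23
position: [0.6088, -0.1201, 0.1265]
eef_rot: [-3.138, 0.313, 1.628]
contact_force: [0.6, -0.1, -1.5]
opening: 0.0583
gripper_force: 65.4
```

{"method": "carry_out", "body": {
  "increments": [0, -0.07, -0.2, 0, 0, 0, 0, -0.13, -0.4, 0, 0, 0, 0.01, -0.2, -0.6, 0, 0, 0, 0.01, -0.26, -0.8, 0, 0, 0, 0.01, -0.26, -0.8, 0, 0, 0]
}}

```text
t: 25.65
position: [0.6104, -0.1275, 0.1083]
eef_rot: [3.141, 0.314, 1.627]
contact_force: [-0.4, -0.3, -0.8]
opening: 0.058
gripper_force: 65.4
```

{"method": "carry_out", "body": {
  "increments": [-0.01, 0.12, -0.04, 0, 0, 0, -0.01, 0.23, -0.08, 0, 0, 0, -0.02, 0.34, -0.11, 0, 0, 0, -0.02, 0.45, -0.15, 0, 0, 0, -0.03, 0.5, -0.16, 0, 0, 0]
}}

```text
t: 26.07
position: [0.6101, -0.114, 0.1049]
eef_rot: [3.14, 0.315, 1.627]
contact_force: [-0.2, 0.9, -0.9]
opening: 0.058
gripper_force: 65.4
```

{"method": "carry_out", "body": {
  "increments": [0, 0, 0, 0, 0, 0, 0, 0, 0, 0, 0, 0, 0, 0, 0, 0, 0, 0, 0, 0.05, -0.016, 0, 0, 0, 0, 0.1, -0.03, 0, 0, 0]
}}

```text
t: 26.48
position: [0.6101, -0.1123, 0.1042]
eef_rot: [3.14, 0.315, 1.626]
contact_force: [0.5, -0.1, -2.2]
opening: 0.058
gripper_force: 65.4
```

{"method": "carry_out", "body": {
  "increments": [0, 0.03, -0.01, 0, 0, 0, 0, 0.07, -0.02, 0, 0, 0, 0, 0.07, -0.02, 0, 0, 0, 0, 0.07, -0.02, 0, 0, 0]
}}

```text
t: 26.82
position: [0.61, -0.1111, 0.1039]
eef_rot: [3.141, 0.316, 1.627]
contact_force: [-0.7, -3.8, -0.7]
opening: 0.0579
gripper_force: 65.4
```

Run:
```python
from h import *
inhand(); print(r.get_obs()['contact_force'])
```

```text
hand t 26.8167 [ 0.61   -0.1111  0.1039] grip 0.0579 65.4 n 26589 plane [-0.001   0.001   0.0055] front edge x [0.0668 0.0668 0.0668 0.0668 0.0668]
rot to go [ 0.01  0.01 -0.  ] mag coords TCP [-0.0009 -0.0588  0.0307]
[-1.08945882 -4.27611407 -1.31445214]
```

{"method": "carry_out", "body": {
  "increments": [0, -0.02, -0.05, 0, 0, 0, 0, -0.03, -0.08, 0, 0, 0, 0, -0.03, -0.1, 0, 0, 0, 0, -0.03, -0.1, 0, 0, 0]
}}

```text
t: 27.2
position: [0.6104, -0.1116, 0.1023]
eef_rot: [3.14, 0.316, 1.626]
contact_force: [-1.6, -3.3, 5.2]
opening: 0.0583
gripper_force: 66.0
```

{"method": "carry_out", "body": {
  "increments": [0, 0, 0, 0, 0, 0, 0, 0, 0, 0, 0, 0, 0, 0, 0, 0, 0, 0, 0, 0, 0, 0, 0, 0, 0, 0, 0, 0, 0, 0],
  "fingers": 0.9
}}

```text
t: 27.62
position: [0.61, -0.1108, 0.1009]
eef_rot: [3.141, 0.314, 1.627]
contact_force: [0.3, 0.6, -0.0]
opening: 0.0772
gripper_force: 0.0
```

{"method": "carry_out", "body": {
  "increments": [0, 0.1, 0.3, 0, 0, 0, 0, 0.3, 0.9, 0, 0, 0, 0, 0.6, 1.8, 0, 0, 0, 0, 0.9, 3, 0, 0, 0, 0, 0.9, 4.2, 0, 0, 0]
}}

```text
t: 28.03
position: [0.6094, -0.087, 0.2069]
eef_rot: [-3.141, 0.313, 1.629]
contact_force: [0.6, -0.4, -0.2]
opening: 0.0767
gripper_force: 0.0
```

{"method": "carry_out", "body": {
  "increments": [0, 0, 0.3, 0, 0, 0, 0, 0, 0.6, 0, 0, 0, 0, 0, 0.6, 0, 0, 0, 0, 0, 0.6, 0, 0, 0, 0, 0, 0.6, 0, 0, 0],
  "fingers": 1
}}

```text
t: 28.45
position: [0.609, -0.0885, 0.2196]
eef_rot: [-3.14, 0.314, 1.627]
contact_force: [-0.7, 0.2, -0.8]
opening: 0.0851
gripper_force: 0.0
```

Run:
```python
from h import *
stack(2); print(r.get_obs()['t'],r.get_obs()['position'])
```

```text
top 2 11248 ctr -0.1 -45.5 88.8 60.1 90.0 plane [-0.0005  0.0057  0.0239] above 0 shelf x [-0.0375  0.0367] back x,y [-0.0372  0.0368] -0.0001 ymax -0.0012 -0.0893
28.5 [ 0.60902409 -0.08857854  0.2194533 ]
```

{"method": "carry_out", "body": {
  "increments": [0, 0.6, 0, 0.6, 0.03, 0, 0, 1.3, 0, 1.2, 0.07, 0, 0, 2, 0, 1.8, 0.1, 0, 0, 2.7, 0, 2.4, 0.14, 0, 0, 3.4, 0, 3, 0.17, 0]
}}

```text
t: 28.92
position: [0.6096, -0.0029, 0.2199]
eef_rot: [-3.14, -0.004, 1.626]
contact_force: [-1.1, -0.6, 0.1]
opening: 0.0851
gripper_force: 0.0
```

{"method": "carry_out", "body": {
  "increments": [-0.1, 1, -0.1, 0, 0, 1, -0.3, 2, -0.2, 0, 0, 2, -0.4, 3, -0.3, 0, 0, 3, -0.6, 4, -0.4, 0, 0, 4, -0.7, 5.1, -0.4, 0, 0, 5]
}}

```text
t: 29.33
position: [0.591, 0.1243, 0.209]
eef_rot: [-3.138, -0.002, 2.154]
contact_force: [-0.2, 0.2, -0.4]
opening: 0.0852
gripper_force: 0.0
```

{"method": "carry_out", "body": {
  "increments": [-0.1, 1, -0.1, 0, 0, 1, -0.3, 2, -0.2, 0, 0, 2, -0.4, 3, -0.3, 0, 0, 3, -0.6, 4, -0.4, 0, 0, 4, -0.7, 5.1, -0.4, 0, 0, 5]
}}

```text
t: 29.75
position: [0.5734, 0.2518, 0.1989]
eef_rot: [-3.139, -0.004, 2.679]
contact_force: [0.8, -0.5, -0.1]
opening: 0.085
gripper_force: 0.0
```

{"method": "carry_out", "body": {
  "increments": [0, 0, 0, 0, 0, 0, 0, 0, 0, 0, 0, 0, 0, 0, 0, 0, 0, 0, 0, 0, 0, 0, 0, 0, 0, 0, 0, 0, 0, 0]
}}

```text
t: 30.17
position: [0.5752, 0.2501, 0.2009]
eef_rot: [3.141, -0.0, 2.672]
contact_force: [0.0, -0.0, -0.6]
opening: 0.085
gripper_force: 0.0
```

```bash
python3 -c "
from h import *
tilelook((.573,.253))"
```

```text
30.1667 [0.5752 0.2501 0.2009] [ 1.7998e+02 -2.0000e-02  1.5309e+02] (6903, array([0.5728, 0.253 , 0.0129]), 'rect', 574.7, 252.1, 89.7, 60.2, -26.5)
above None
grip [0.5881 0.2454] units dx,dy [ 0.52 -0.19] dz to .017 -7.36 rz 0.07
```

{"method": "carry_out", "body": {
  "increments": [0.1, 0, -1.2, 0, 0, 0, 0.3, -0.05, -2.5, 0, 0, 0, 0.45, -0.1, -3.8, 0, 0, 0.07, 0.52, -0.19, -5, 0, 0, 0.07, 0.52, -0.19, -5.5, 0, 0, 0.07]
}}

```text
t: 30.63
position: [0.5863, 0.2448, 0.0598]
eef_rot: [-3.138, -0.005, 2.679]
contact_force: [-0.5, -0.4, -0.8]
opening: 0.0857
gripper_force: 0.0
```

{"method": "carry_out", "body": {
  "increments": [0, 0, -0.5, 0, 0, 0, 0, 0, -1, 0, 0, 0, 0, 0, -1.5, 0, 0, 0, 0, 0, -1.8, 0, 0, 0, 0, 0, -1.86, 0, 0, 0]
}}

```text
t: 31.05
position: [0.5876, 0.2466, 0.0163]
eef_rot: [3.141, -0.001, 2.681]
contact_force: [-0.6, 0.0, -0.1]
opening: 0.0853
gripper_force: 0.0
```

{"method": "carry_out", "body": {
  "increments": [0, 0, 0, 0, 0, 0, 0, 0, 0, 0, 0, 0, 0, 0, 0, 0, 0, 0, 0, 0, 0, 0, 0, 0, 0, 0, 0, 0, 0, 0]
}}

```text
t: 31.47
position: [0.5884, 0.2467, 0.0179]
eef_rot: [3.14, 0.001, 2.681]
contact_force: [-1.0, 0.0, -1.0]
opening: 0.0856
gripper_force: 0.0
```

{"method": "carry_out", "body": {
  "increments": [0, 0, 0, 0, 0, 0, 0, 0, 0, 0, 0, 0, 0, 0, 0, 0, 0, 0, 0, 0, 0, 0, 0, 0, 0, 0, 0, 0, 0, 0],
  "fingers": 0
}}

```text
t: 31.88
position: [0.5885, 0.2467, 0.0179]
eef_rot: [3.14, 0.001, 2.681]
contact_force: [-0.1, 0.0, 5.7]
opening: 0.0582
gripper_force: 65.0
```

{"method": "carry_out", "body": {
  "increments": [0, 0, 0.2, 0, 0, 0, 0, 0, 0.4, 0, 0, 0]
}}

```text
t: 32.05
position: [0.5873, 0.2464, 0.0267]
eef_rot: [-3.141, -0.001, 2.681]
contact_force: [-0.7, -0.7, -0.6]
opening: 0.0581
gripper_force: 64.3
```

{"method": "carry_out", "body": {
  "increments": [0, 0, 1.4, 0, 0, 0, 0, 0, 2.9, 0, 0, 0, 0, 0, 4.4, 0, 0, 0, 0, 0, 6, 0, 0, 0, 0, 0, 7.5, 0, 0, 0]
}}

```text
t: 32.47
position: [0.5875, 0.2465, 0.2165]
eef_rot: [3.141, -0.001, 2.681]
contact_force: [0.5, -0.3, -1.3]
opening: 0.0582
gripper_force: 65.1
```

{"method": "carry_out", "body": {
  "increments": [0.05, -1, 0, 0, 0, -1, 0.1, -2, 0, 0, 0, -2, 0.2, -3, 0, 0, 0, -3, 0.25, -4, 0, 0, 0, -4, 0.3, -4.8, 0, 0, 0, -5]
}}

```text
t: 32.88
position: [0.595, 0.1249, 0.2147]
eef_rot: [3.142, -0.0, 2.152]
contact_force: [0.5, 0.8, -0.4]
opening: 0.0581
gripper_force: 65.1
```

{"method": "carry_out", "body": {
  "increments": [0.05, -1, 0, 0, 0, -1, 0.1, -2, 0, 0, 0, -2, 0.2, -3, 0, 0, 0, -3, 0.25, -4, 0, 0, 0, -4, 0.3, -4.8, 0, 0, 0, -5.05]
}}

```text
t: 33.3
position: [0.6026, 0.0048, 0.2145]
eef_rot: [3.142, 0.0, 1.623]
contact_force: [0.1, -0.1, -1.7]
opening: 0.0584
gripper_force: 65.1
```

{"method": "carry_out", "body": {
  "increments": [0.05, -1, 0, -0.6, -0.03, 0, 0.1, -2, 0, -1.2, -0.07, 0, 0.2, -3, 0, -1.8, -0.1, 0, 0.25, -4, 0, -2.4, -0.14, 0, 0.28, -4.9, 0, -3, -0.17, 0]
}}

```text
t: 33.72
position: [0.6098, -0.1174, 0.2148]
eef_rot: [3.141, 0.318, 1.628]
contact_force: [-0.6, -0.3, -1.2]
opening: 0.0581
gripper_force: 65.1
```

{"method": "carry_out", "body": {
  "increments": [0, 0, 0, 0, 0, 0, 0, 0, 0, 0, 0, 0, 0, 0, 0, 0, 0, 0, 0, 0, 0, 0, 0, 0, 0, 0, 0, 0, 0, 0]
}}

```text
t: 34.13
position: [0.6101, -0.1152, 0.2148]
eef_rot: [3.141, 0.314, 1.629]
contact_force: [1.3, 0.2, -1.1]
opening: 0.058
gripper_force: 65.1
```

Run:
```python
from h import *
inhand(); togo(3)
```

```text
hand t 34.1333 [ 0.6101 -0.1152  0.2148] grip 0.058 65.1 n 30531 plane [0.0038 0.0008 0.0054] front edge x [0.0593 0.0593 0.0594 0.0594 0.0595]
rot to go [-0.    0.01 -0.03] mag coords TCP [-0.0011 -0.097   0.1349]
units to pre-place [ 0.   -0.04 -2.97]
```

{"method": "carry_out", "body": {
  "increments": [0, 0, -0.9, 0, 0, 0, 0, 0, -1.8, 0, 0, 0, 0, -0.04, -2.5, 0, 0, -0.03, 0, -0.04, -2.97, 0, 0, -0.03, 0, -0.04, -2.97, 0, 0, -0.03]
}}

```text
t: 34.6
position: [0.6084, -0.1162, 0.1377]
eef_rot: [-3.137, 0.313, 1.628]
contact_force: [0.6, -0.3, -0.9]
opening: 0.0585
gripper_force: 65.1
```

{"method": "carry_out", "body": {
  "increments": [0, -0.07, -0.2, 0, 0, 0, 0, -0.13, -0.4, 0, 0, 0, 0.01, -0.2, -0.6, 0, 0, 0, 0.01, -0.26, -0.8, 0, 0, 0, 0.01, -0.26, -0.8, 0, 0, 0]
}}

```text
t: 35.02
position: [0.6099, -0.1238, 0.1198]
eef_rot: [-3.141, 0.314, 1.626]
contact_force: [-0.7, -0.3, -0.6]
opening: 0.0579
gripper_force: 65.1
```

{"method": "carry_out", "body": {
  "increments": [-0.01, 0.12, -0.04, 0, 0, 0, -0.01, 0.23, -0.08, 0, 0, 0, -0.02, 0.34, -0.11, 0, 0, 0, -0.02, 0.45, -0.15, 0, 0, 0, -0.03, 0.5, -0.16, 0, 0, 0]
}}

```text
t: 35.43
position: [0.6096, -0.1102, 0.1164]
eef_rot: [3.141, 0.315, 1.626]
contact_force: [0.0, 0.7, -1.5]
opening: 0.0577
gripper_force: 65.1
```

{"method": "carry_out", "body": {
  "increments": [0, 0, 0, 0, 0, 0, 0, 0, 0, 0, 0, 0, 0, 0, 0, 0, 0, 0, 0, 0.05, -0.016, 0, 0, 0, 0, 0.1, -0.03, 0, 0, 0]
}}

```text
t: 35.85
position: [0.6096, -0.1085, 0.1157]
eef_rot: [3.141, 0.315, 1.625]
contact_force: [0.0, 0.2, -0.8]
opening: 0.0581
gripper_force: 65.1
```

{"method": "carry_out", "body": {
  "increments": [0, 0.03, -0.01, 0, 0, 0, 0, 0.05, -0.015, 0, 0, 0, 0, 0.05, -0.015, 0, 0, 0, 0, 0.05, -0.015, 0, 0, 0]
}}

```text
t: 36.18
position: [0.6096, -0.108, 0.1156]
eef_rot: [3.141, 0.316, 1.626]
contact_force: [-1.7, -3.9, -1.0]
opening: 0.058
gripper_force: 65.1
```

Run:
```python
from h import *
inhand(); print(r.get_obs()['contact_force'])
```

```text
hand t 36.1833 [ 0.6096 -0.108   0.1156] grip 0.058 65.1 n 28214 plane [-0.0009  0.0006  0.0055] front edge x [0.0674 0.0674 0.0674 0.0674 0.0674]
rot to go [0.02 0.   0.01] mag coords TCP [-0.0011 -0.0595  0.0429]
[-1.23627675 -5.13333838 -0.33331125]
```

{"method": "carry_out", "body": {
  "increments": [0, -0.02, -0.05, 0, 0, 0, 0, -0.03, -0.08, 0, 0, 0, 0, -0.03, -0.1, 0, 0, 0, 0, -0.03, -0.1, 0, 0, 0]
}}

```text
t: 36.57
position: [0.6099, -0.1085, 0.1138]
eef_rot: [3.14, 0.316, 1.625]
contact_force: [-1.2, -4.3, 4.6]
opening: 0.0584
gripper_force: 65.7
```

{"method": "carry_out", "body": {
  "increments": [0, 0, 0, 0, 0, 0, 0, 0, 0, 0, 0, 0, 0, 0, 0, 0, 0, 0, 0, 0, 0, 0, 0, 0, 0, 0, 0, 0, 0, 0],
  "fingers": 0.9
}}

```text
t: 36.98
position: [0.6094, -0.1073, 0.1124]
eef_rot: [3.141, 0.314, 1.626]
contact_force: [-1.1, -0.2, -0.1]
opening: 0.0769
gripper_force: 0.0
```

{"method": "carry_out", "body": {
  "increments": [0, 0.1, 0.3, 0, 0, 0, 0, 0.3, 0.9, 0, 0, 0, 0, 0.6, 1.8, 0, 0, 0, 0, 0.9, 3, 0, 0, 0, 0, 0.9, 4.2, 0, 0, 0]
}}

```text
t: 37.4
position: [0.6089, -0.0837, 0.2185]
eef_rot: [-3.14, 0.313, 1.628]
contact_force: [0.7, -0.0, 0.5]
opening: 0.0768
gripper_force: 0.0
```

{"method": "carry_out", "body": {
  "increments": [0, 0, 0.3, 0, 0, 0, 0, 0, 0.3, 0, 0, 0, 0, 0, 0.3, 0, 0, 0, 0, 0, 0.3, 0, 0, 0, 0, 0, 0.3, 0, 0, 0],
  "fingers": 1
}}

```text
t: 37.82
position: [0.6084, -0.0853, 0.2234]
eef_rot: [-3.138, 0.314, 1.627]
contact_force: [0.1, -0.3, -0.5]
opening: 0.0853
gripper_force: 0.0
```

Run:
```python
from h import *
stack(3); print(r.get_obs()['t'],r.get_obs()['position'])
c=cam('side')
for t in tiles(c): print(t)
```

```text
top 3 11740 ctr -0.2 -45.6 60.2 88.5 0.2 plane [0.0002 0.0057 0.0359] above 0 shelf x [-0.0375  0.037 ] back x,y [-0.0371  0.0367] -0.0002 ymax -0.0015 -0.0892
37.8667 [ 0.60852999 -0.08533952  0.22346897]
(array([359., 403.]), 0.5117, -0.5585, 93, 63, -0.1)
(array([453., 307.]), 0.8863, -0.3787, 192, 158, -89.8)
(array([239., 284.]), 0.3662, -0.1243, 56, 54, -17.8)
(array([320., 237.]), 0.6684, 0.0073, 62, 57, 19.1)
(array([355., 239.]), 0.7729, -0.0305, 106, 62, -87.8)
(array([278., 188.]), 0.6446, 0.3554, 88, 64, -34.1)
(array([244., 186.]), 0.5271, 0.4127, 88, 63, -1.3)
(array([232., 120.]), 0.6694, 1.1206, 198, 103, 62.2)
```

{"method": "carry_out", "body": {
  "increments": [0, 0.6, 0, 0.6, 0.03, 0, 0.1, 1.3, 0, 1.2, 0.07, 0, 0.1, 2, 0, 1.8, 0.1, 0, 0.2, 2.8, 0, 2.4, 0.14, 0, 0.2, 3.7, 0, 3, 0.17, 0]
}}

```text
t: 38.33
position: [0.6149, 0.0074, 0.2246]
eef_rot: [-3.141, -0.003, 1.625]
contact_force: [1.0, -0.8, 0.4]
opening: 0.0852
gripper_force: 0.0
```

{"method": "carry_out", "body": {
  "increments": [0.1, 1.4, -0.1, 0, 0, 0.8, 0.2, 2.8, -0.2, 0, 0, 1.7, 0.4, 4.2, -0.3, 0, 0, 2.5, 0.5, 5.6, -0.4, 0, 0, 3.4, 0.65, 7, -0.45, 0, 0, 4.2]
}}

```text
t: 38.75
position: [0.6301, 0.1833, 0.2125]
eef_rot: [-3.139, -0.001, 2.07]
contact_force: [-0.2, -0.3, -0.7]
opening: 0.0854
gripper_force: 0.0
```

{"method": "carry_out", "body": {
  "increments": [0.1, 1.4, -0.1, 0, 0, 0.8, 0.2, 2.8, -0.2, 0, 0, 1.7, 0.4, 4.2, -0.3, 0, 0, 2.5, 0.5, 5.6, -0.4, 0, 0, 3.4, 0.65, 7, -0.45, 0, 0, 4.2]
}}

```text
t: 39.17
position: [0.6463, 0.3585, 0.201]
eef_rot: [-3.139, -0.001, 2.51]
contact_force: [0.3, -1.2, 0.4]
opening: 0.0858
gripper_force: 0.0
```

{"method": "carry_out", "body": {
  "increments": [0, 0, 0, 0, 0, 0, 0, 0, 0, 0, 0, 0, 0, 0, 0, 0, 0, 0, 0, 0, 0, 0, 0, 0, 0, 0, 0, 0, 0, 0]
}}

```text
t: 39.58
position: [0.6473, 0.3554, 0.2027]
eef_rot: [-3.141, -0.0, 2.503]
contact_force: [0.5, -0.2, 0.3]
opening: 0.0855
gripper_force: 0.0
```

```bash
python3 -c "
from h import *
tilelook((.646,.357))"
```

```text
39.5833 [0.6473 0.3554 0.2027] [-1.7995e+02 -1.0000e-02  1.4343e+02] (6786, array([0.6455, 0.3575, 0.0129]), 'rect', 647.1, 356.0, 89.9, 59.4, -34.9)
above None
grip [0.6594 0.3474] units dx,dy [ 0.48 -0.32] dz to .017 -7.43 rz 0.28
```

{"method": "carry_out", "body": {
  "increments": [0.1, 0, -1.2, 0, 0, 0.1, 0.25, -0.1, -2.5, 0, 0, 0.2, 0.4, -0.2, -3.8, 0, 0, 0.28, 0.48, -0.32, -5, 0, 0, 0.28, 0.48, -0.32, -5.5, 0, 0, 0.28]
}}

```text
t: 40.05
position: [0.6571, 0.3462, 0.0607]
eef_rot: [-3.135, -0.004, 2.532]
contact_force: [-0.9, -0.1, 0.0]
opening: 0.0857
gripper_force: 0.0
```

{"method": "carry_out", "body": {
  "increments": [0, 0, -0.5, 0, 0, 0, 0, 0, -1, 0, 0, 0, 0, 0, -1.5, 0, 0, 0, 0, 0, -1.8, 0, 0, 0, 0, 0, -1.93, 0, 0, 0]
}}

```text
t: 40.47
position: [0.6587, 0.3492, 0.0164]
eef_rot: [-3.141, -0.0, 2.535]
contact_force: [-0.5, 1.0, -0.0]
opening: 0.0855
gripper_force: 0.0
```

{"method": "carry_out", "body": {
  "increments": [0, 0, 0, 0, 0, 0, 0, 0, 0, 0, 0, 0, 0, 0, 0, 0, 0, 0, 0, 0, 0, 0, 0, 0, 0, 0, 0, 0, 0, 0]
}}

```text
t: 40.88
position: [0.6595, 0.3493, 0.0179]
eef_rot: [3.14, 0.001, 2.535]
contact_force: [0.5, 0.3, -0.6]
opening: 0.0856
gripper_force: 0.0
```

{"method": "carry_out", "body": {
  "increments": [0, 0, 0, 0, 0, 0, 0, 0, 0, 0, 0, 0, 0, 0, 0, 0, 0, 0, 0, 0, 0, 0, 0, 0, 0, 0, 0, 0, 0, 0],
  "fingers": 0
}}

```text
t: 41.3
position: [0.6597, 0.3493, 0.0179]
eef_rot: [3.14, 0.001, 2.535]
contact_force: [-0.4, 0.3, 5.3]
opening: 0.0582
gripper_force: 65.9
```

{"method": "carry_out", "body": {
  "increments": [0, 0, 0.2, 0, 0, 0, 0, 0, 0.4, 0, 0, 0]
}}

```text
t: 41.47
position: [0.6581, 0.3487, 0.0263]
eef_rot: [-3.14, -0.001, 2.535]
contact_force: [-0.7, -0.2, -2.2]
opening: 0.0581
gripper_force: 65.4
```

{"method": "carry_out", "body": {
  "increments": [0, 0, 1.5, 0, 0, 0, 0, 0, 3.1, 0, 0, 0, 0, 0, 4.7, 0, 0, 0, 0, 0, 6.3, 0, 0, 0, 0, 0, 7.9, 0, 0, 0]
}}

```text
t: 41.88
position: [0.6583, 0.3488, 0.226]
eef_rot: [-3.14, -0.001, 2.535]
contact_force: [0.6, 1.4, -1.3]
opening: 0.0583
gripper_force: 65.4
```

{"method": "carry_out", "body": {
  "increments": [-0.1, -1.3, 0, 0, 0, -0.9, -0.2, -2.6, 0, 0, 0, -1.7, -0.4, -3.9, 0, 0, 0, -2.6, -0.5, -5.2, 0, 0, 0, -3.5, -0.66, -6.4, 0, 0, 0, -4.32]
}}

```text
t: 42.3
position: [0.6417, 0.1873, 0.2245]
eef_rot: [-3.141, 0.0, 2.078]
contact_force: [0.1, -0.4, -2.1]
opening: 0.0582
gripper_force: 65.4
```

{"method": "carry_out", "body": {
  "increments": [-0.1, -1.3, 0, 0, 0, -0.9, -0.2, -2.6, 0, 0, 0, -1.7, -0.4, -3.9, 0, 0, 0, -2.6, -0.5, -5.2, 0, 0, 0, -3.5, -0.66, -6.4, 0, 0, 0, -4.32]
}}

```text
t: 42.72
position: [0.6253, 0.0273, 0.2245]
eef_rot: [-3.141, 0.0, 1.625]
contact_force: [-0.8, 0.0, -0.8]
opening: 0.0577
gripper_force: 65.4
```

{"method": "carry_out", "body": {
  "increments": [-0.1, -1.1, 0, -0.6, -0.03, 0, -0.2, -2.2, 0, -1.2, -0.07, 0, -0.4, -3.4, 0, -1.8, -0.1, 0, -0.5, -4.5, 0, -2.4, -0.14, 0, -0.66, -5.6, 0, -3, -0.17, 0]
}}

```text
t: 43.13
position: [0.6091, -0.1123, 0.2248]
eef_rot: [-3.141, 0.317, 1.63]
contact_force: [0.4, 0.2, -1.1]
opening: 0.0577
gripper_force: 65.4
```

{"method": "carry_out", "body": {
  "increments": [0, 0, 0, 0, 0, 0, 0, 0, 0, 0, 0, 0, 0, 0, 0, 0, 0, 0, 0, 0, 0, 0, 0, 0, 0, 0, 0, 0, 0, 0]
}}

```text
t: 43.55
position: [0.6098, -0.1101, 0.2247]
eef_rot: [-3.141, 0.314, 1.631]
contact_force: [0.5, 0.9, -1.6]
opening: 0.0579
gripper_force: 65.4
```

Run:
```python
from h import *
inhand(); togo(4)
```

```text
hand t 43.55 [ 0.6098 -0.1101  0.2247] grip 0.0579 65.4 n 30490 plane [ 0.0043 -0.0006  0.0053] front edge x [0.0587 0.0587 0.0588 0.0588 0.0588]
rot to go [-0.   -0.   -0.04] mag coords TCP [-0.001  -0.0951  0.1459]
units to pre-place [ 0.01 -0.09 -2.91]
```

{"method": "carry_out", "body": {
  "increments": [0, 0, -0.9, 0, 0, 0, 0, 0, -1.8, 0, 0, 0, 0, -0.09, -2.5, 0, 0, -0.04, 0, -0.09, -2.91, 0, 0, -0.04, 0, -0.09, -2.91, 0, 0, -0.04]
}}

```text
t: 44.02
position: [0.6082, -0.1125, 0.1493]
eef_rot: [-3.136, 0.313, 1.628]
contact_force: [-0.6, -0.0, -1.3]
opening: 0.0582
gripper_force: 65.4
```

{"method": "carry_out", "body": {
  "increments": [0, -0.07, -0.2, 0, 0, 0, 0, -0.13, -0.4, 0, 0, 0, 0.01, -0.2, -0.6, 0, 0, 0, 0.01, -0.26, -0.8, 0, 0, 0, 0.01, -0.26, -0.8, 0, 0, 0]
}}

```text
t: 44.43
position: [0.6094, -0.12, 0.1312]
eef_rot: [-3.14, 0.314, 1.626]
contact_force: [-0.2, 0.2, -0.8]
opening: 0.0579
gripper_force: 65.4
```

{"method": "carry_out", "body": {
  "increments": [-0.01, 0.12, -0.04, 0, 0, 0, -0.01, 0.23, -0.08, 0, 0, 0, -0.02, 0.34, -0.11, 0, 0, 0, -0.02, 0.45, -0.15, 0, 0, 0, -0.03, 0.5, -0.16, 0, 0, 0]
}}

```text
t: 44.85
position: [0.6091, -0.1064, 0.1278]
eef_rot: [-3.141, 0.315, 1.627]
contact_force: [-0.7, 0.4, -0.7]
opening: 0.0582
gripper_force: 65.4
```

{"method": "carry_out", "body": {
  "increments": [0, 0, 0, 0, 0, 0, 0, 0, 0, 0, 0, 0, 0, 0, 0, 0, 0, 0, 0, 0.05, -0.016, 0, 0, 0, 0, 0.1, -0.03, 0, 0, 0]
}}

```text
t: 45.27
position: [0.6091, -0.1047, 0.1271]
eef_rot: [-3.141, 0.315, 1.626]
contact_force: [0.9, 0.2, -0.9]
opening: 0.058
gripper_force: 65.4
```

{"method": "carry_out", "body": {
  "increments": [0, 0.03, -0.01, 0, 0, 0, 0, 0.07, -0.02, 0, 0, 0, 0, 0.07, -0.02, 0, 0, 0, 0, 0.07, -0.02, 0, 0, 0]
}}

```text
t: 45.6
position: [0.609, -0.1038, 0.1269]
eef_rot: [-3.14, 0.316, 1.626]
contact_force: [-0.3, -4.6, -0.7]
opening: 0.0583
gripper_force: 65.4
```

Run:
```python
from h import *
inhand(); print(r.get_obs()['contact_force'])
```

```text
hand t 45.6 [ 0.609  -0.1038  0.1269] grip 0.0583 65.4 n 29234 plane [ 0.0002 -0.0007  0.0053] front edge x [0.0668 0.0668 0.0668 0.0667 0.0667]
rot to go [ 0.02 -0.01  0.01] mag coords TCP [-0.0015 -0.0589  0.0549]
[-1.10919852 -3.86505567 -0.36277387]
```

{"method": "carry_out", "body": {
  "increments": [0, -0.02, -0.05, 0, 0, 0, 0, -0.03, -0.08, 0, 0, 0, 0, -0.03, -0.1, 0, 0, 0, 0, -0.03, -0.1, 0, 0, 0]
}}

```text
t: 45.98
position: [0.6095, -0.1043, 0.125]
eef_rot: [3.141, 0.316, 1.626]
contact_force: [-1.3, -4.5, 3.6]
opening: 0.0581
gripper_force: 65.8
```

{"method": "carry_out", "body": {
  "increments": [0, 0, 0, 0, 0, 0, 0, 0, 0, 0, 0, 0, 0, 0, 0, 0, 0, 0, 0, 0, 0, 0, 0, 0, 0, 0, 0, 0, 0, 0],
  "fingers": 0.9
}}

```text
t: 46.4
position: [0.609, -0.1031, 0.1237]
eef_rot: [-3.14, 0.314, 1.626]
contact_force: [0.4, 0.4, -0.3]
opening: 0.0767
gripper_force: 0.0
```

{"method": "carry_out", "body": {
  "increments": [0, 0.1, 0.3, 0, 0, 0, 0, 0.3, 0.9, 0, 0, 0, 0, 0.6, 1.8, 0, 0, 0, 0, 0.9, 3, 0, 0, 0, 0, 0.9, 4.2, 0, 0, 0]
}}

```text
t: 46.82
position: [0.6084, -0.0794, 0.2297]
eef_rot: [-3.139, 0.313, 1.628]
contact_force: [-0.1, -1.6, -0.0]
opening: 0.0768
gripper_force: 0.0
```

{"method": "carry_out", "body": {
  "increments": [0, 0, 0.3, 0, 0, 0, 0, 0, 0.3, 0, 0, 0, 0, 0, 0.3, 0, 0, 0, 0, 0, 0.3, 0, 0, 0, 0, 0, 0.3, 0, 0, 0],
  "fingers": 1
}}

```text
t: 47.23
position: [0.6079, -0.081, 0.2347]
eef_rot: [-3.137, 0.314, 1.627]
contact_force: [-0.7, 0.9, -0.0]
opening: 0.0855
gripper_force: 0.0
```

Run:
```python
from h import *
stack(4); print(r.get_obs()['t'],r.get_obs()['position'])
```

```text
top 4 11712 ctr -0.5 -45.7 88.6 60.1 90.0 plane [-0.0002  0.0054  0.0479] above 0 shelf x [-0.0377  0.037 ] back x,y [-0.0371  0.037 ] 0.0001 ymax -0.0015 -0.0893
47.2833 [ 0.60804209 -0.08108328  0.23467978]
```

{"method": "carry_out", "body": {
  "increments": [0, 0.6, 0, 0.6, 0.03, 0, -0.1, 1.3, 0, 1.2, 0.07, 0, -0.1, 2, 0, 1.8, 0.1, 0, -0.2, 2.8, 0, 2.4, 0.14, 0, -0.2, 3.7, 0, 3, 0.17, 0]
}}

```text
t: 47.7
position: [0.6034, 0.0117, 0.2355]
eef_rot: [-3.138, -0.003, 1.625]
contact_force: [-0.1, -0.3, 0.0]
opening: 0.0855
gripper_force: 0.0
```

{"method": "carry_out", "body": {
  "increments": [-0.2, 1, -0.1, 0, 0, 1, -0.4, 2.1, -0.1, 0, 0, 1.9, -0.6, 3.1, -0.2, 0, 0, 2.8, -0.8, 4.2, -0.3, 0, 0, 3.8, -1, 5.3, -0.4, 0, 0, 4.75]
}}

```text
t: 48.12
position: [0.5782, 0.1446, 0.2251]
eef_rot: [-3.138, -0.001, 2.128]
contact_force: [0.1, -0.1, -0.1]
opening: 0.0853
gripper_force: 0.0
```

{"method": "carry_out", "body": {
  "increments": [-0.2, 1, -0.1, 0, 0, 1, -0.4, 2.1, -0.1, 0, 0, 1.9, -0.6, 3.1, -0.2, 0, 0, 2.8, -0.8, 4.2, -0.3, 0, 0, 3.8, -1, 5.3, -0.4, 0, 0, 4.75]
}}

```text
t: 48.53
position: [0.5532, 0.2772, 0.2151]
eef_rot: [-3.138, -0.002, 2.626]
contact_force: [0.8, 0.7, -0.2]
opening: 0.0854
gripper_force: 0.0
```

{"method": "carry_out", "body": {
  "increments": [-0.2, 1, -0.1, 0, 0, 1, -0.4, 2.1, -0.1, 0, 0, 1.9, -0.6, 3.1, -0.2, 0, 0, 2.8, -0.8, 4.2, -0.3, 0, 0, 3.8, -1, 5.3, -0.4, 0, 0, 4.75]
}}

```text
t: 48.95
position: [0.5283, 0.4096, 0.2049]
eef_rot: [-3.139, -0.002, 3.123]
contact_force: [-0.0, -0.4, -0.3]
opening: 0.0853
gripper_force: 0.0
```

{"method": "carry_out", "body": {
  "increments": [0, 0, 0, 0, 0, 0, 0, 0, 0, 0, 0, 0, 0, 0, 0, 0, 0, 0, 0, 0, 0, 0, 0, 0, 0, 0, 0, 0, 0, 0]
}}

```text
t: 49.37
position: [0.5295, 0.4076, 0.2064]
eef_rot: [-3.14, -0.001, 3.116]
contact_force: [0.1, -0.5, 0.0]
opening: 0.0852
gripper_force: 0.0
```

```bash
python3 -c "
from h import *
tilelook((.528,.412))"
```

```text
49.3667 [0.5295 0.4076 0.2064] [-1.7989e+02 -3.0000e-02  1.7855e+02] (6676, array([0.5264, 0.4129, 0.0129]), 'rect', 528.7, 413.0, 90.2, 60.1, -0.7)
above None
grip [0.5437 0.4128] units dx,dy [0.57 0.21] dz to .017 -7.57 rz 0.12
```

{"method": "carry_out", "body": {
  "increments": [0.1, 0.05, -1.2, 0, 0, 0, 0.3, 0.1, -2.5, 0, 0, 0, 0.45, 0.15, -3.8, 0, 0, 0.12, 0.57, 0.21, -5, 0, 0, 0.12, 0.57, 0.21, -5.6, 0, 0, 0.12]
}}

```text
t: 49.83
position: [0.5425, 0.4123, 0.0628]
eef_rot: [-3.138, -0.004, 3.129]
contact_force: [-1.4, 0.0, -0.4]
opening: 0.0852
gripper_force: 0.0
```

{"method": "carry_out", "body": {
  "increments": [0, 0, -0.5, 0, 0, 0, 0, 0, -1, 0, 0, 0, 0, 0, -1.5, 0, 0, 0, 0, 0, -1.8, 0, 0, 0, 0, 0, -1.97, 0, 0, 0]
}}

```text
t: 50.25
position: [0.5432, 0.4139, 0.0166]
eef_rot: [-3.14, -0.0, 3.131]
contact_force: [-0.3, 0.0, -0.4]
opening: 0.0856
gripper_force: 0.0
```

{"method": "carry_out", "body": {
  "increments": [0, 0, 0, 0, 0, 0, 0, 0, 0, 0, 0, 0, 0, 0, 0, 0, 0, 0, 0, 0, 0, 0, 0, 0, 0, 0, 0, 0, 0, 0]
}}

```text
t: 50.67
position: [0.5437, 0.4144, 0.0181]
eef_rot: [-3.141, 0.001, 3.131]
contact_force: [-0.5, -0.4, -0.6]
opening: 0.0856
gripper_force: 0.0
```

{"method": "carry_out", "body": {
  "increments": [0, 0, 0, 0, 0, 0, 0, 0, 0, 0, 0, 0, 0, 0, 0, 0, 0, 0, 0, 0, 0, 0, 0, 0, 0, 0, 0, 0, 0, 0],
  "fingers": 0
}}

```text
t: 51.08
position: [0.5438, 0.4145, 0.0181]
eef_rot: [-3.141, 0.001, 3.131]
contact_force: [-0.3, 0.2, 5.0]
opening: 0.0577
gripper_force: 65.4
```

{"method": "carry_out", "body": {
  "increments": [0, 0, 0.2, 0, 0, 0, 0, 0, 0.4, 0, 0, 0]
}}

```text
t: 51.25
position: [0.5425, 0.4136, 0.0267]
eef_rot: [-3.139, -0.002, 3.131]
contact_force: [-0.2, -0.0, -1.9]
opening: 0.0582
gripper_force: 64.7
```

{"method": "carry_out", "body": {
  "increments": [0, 0, 1.6, 0, 0, 0, 0, 0, 3.2, 0, 0, 0, 0, 0, 4.8, 0, 0, 0, 0, 0, 6.4, 0, 0, 0, 0, 0, 8, 0, 0, 0]
}}

```text
t: 51.67
position: [0.5425, 0.4136, 0.2287]
eef_rot: [-3.139, -0.001, 3.131]
contact_force: [0.3, 0.8, -1.5]
opening: 0.058
gripper_force: 65.5
```

{"method": "carry_out", "body": {
  "increments": [0.1, -1, 0, 0, 0, -1, 0.2, -2.1, 0, 0, 0, -1.9, 0.4, -3.1, 0, 0, 0, -2.9, 0.5, -4.2, 0, 0, 0, -3.8, 0.65, -5.2, 0, 0, 0, -4.78]
}}

```text
t: 52.08
position: [0.5587, 0.2825, 0.2271]
eef_rot: [-3.139, -0.001, 2.626]
contact_force: [0.4, 0.1, -2.1]
opening: 0.058
gripper_force: 65.5
```

{"method": "carry_out", "body": {
  "increments": [0.1, -1, 0, 0, 0, -1, 0.2, -2.1, 0, 0, 0, -1.9, 0.4, -3.1, 0, 0, 0, -2.9, 0.5, -4.2, 0, 0, 0, -3.8, 0.65, -5.2, 0, 0, 0, -4.78]
}}

```text
t: 52.5
position: [0.575, 0.1525, 0.227]
eef_rot: [-3.139, -0.0, 2.125]
contact_force: [-1.1, -0.1, -2.0]
opening: 0.0581
gripper_force: 65.5
```

{"method": "carry_out", "body": {
  "increments": [0.1, -1, 0, 0, 0, -1, 0.2, -2.1, 0, 0, 0, -1.9, 0.4, -3.1, 0, 0, 0, -2.9, 0.5, -4.2, 0, 0, 0, -3.8, 0.65, -5.2, 0, 0, 0, -4.78]
}}

```text
t: 52.92
position: [0.5913, 0.0226, 0.227]
eef_rot: [-3.139, -0.0, 1.624]
contact_force: [1.0, -0.2, -1.7]
opening: 0.0576
gripper_force: 65.5
```

{"method": "carry_out", "body": {
  "increments": [0.1, -1, 0, -0.6, -0.03, 0, 0.2, -2.1, 0, -1.2, -0.07, 0, 0.4, -3.1, 0, -1.8, -0.1, 0, 0.5, -4.2, 0, -2.4, -0.14, 0, 0.7, -5.2, 0, -3, -0.17, 0]
}}

```text
t: 53.33
position: [0.6088, -0.1073, 0.2273]
eef_rot: [-3.138, 0.317, 1.629]
contact_force: [0.5, 0.8, -1.9]
opening: 0.0581
gripper_force: 65.5
```

{"method": "carry_out", "body": {
  "increments": [0, 0, 0, 0, 0, 0, 0, 0, 0, 0, 0, 0, 0, 0, 0, 0, 0, 0, 0, 0, 0, 0, 0, 0, 0, 0, 0, 0, 0, 0]
}}

```text
t: 53.75
position: [0.6093, -0.1051, 0.2274]
eef_rot: [-3.14, 0.314, 1.63]
contact_force: [0.3, 0.1, -2.1]
opening: 0.0579
gripper_force: 65.5
```

Run:
```python
from h import *
inhand(); togo(5)
```

```text
hand t 53.75 [ 0.6093 -0.1051  0.2274] grip 0.0579 65.5 n 30481 plane [ 0.0038 -0.0012  0.0056] front edge x [0.0594 0.0594 0.0595 0.0595 0.0596]
rot to go [-0.   -0.02 -0.03] mag coords TCP [-0.0012 -0.0913  0.15  ]
units to pre-place [ 0.01 -0.14 -2.56]
```

{"method": "carry_out", "body": {
  "increments": [0, 0, -0.9, 0, 0, 0, 0, -0.1, -1.7, 0, 0, 0, 0, -0.14, -2.3, 0, -0.02, -0.03, 0, -0.14, -2.56, 0, -0.02, -0.03, 0, -0.14, -2.56, 0, -0.02, -0.03]
}}

```text
t: 54.22
position: [0.6085, -0.1089, 0.1616]
eef_rot: [-3.138, 0.314, 1.627]
contact_force: [-0.8, 0.6, -2.2]
opening: 0.0583
gripper_force: 65.4
```

{"method": "carry_out", "body": {
  "increments": [0, -0.07, -0.2, 0, 0, 0, 0, -0.13, -0.4, 0, 0, 0, 0.01, -0.2, -0.6, 0, 0, 0, 0.01, -0.26, -0.8, 0, 0, 0, 0.01, -0.26, -0.8, 0, 0, 0]
}}

```text
t: 54.63
position: [0.6093, -0.1162, 0.1425]
eef_rot: [-3.141, 0.314, 1.625]
contact_force: [0.1, 0.6, -1.1]
opening: 0.058
gripper_force: 65.5
```

{"method": "carry_out", "body": {
  "increments": [-0.01, 0.12, -0.04, 0, 0, 0, -0.01, 0.23, -0.08, 0, 0, 0, -0.02, 0.34, -0.11, 0, 0, 0, -0.02, 0.45, -0.15, 0, 0, 0, -0.03, 0.5, -0.16, 0, 0, 0]
}}

```text
t: 55.05
position: [0.609, -0.1027, 0.1393]
eef_rot: [3.141, 0.315, 1.626]
contact_force: [0.2, -1.0, -1.4]
opening: 0.0581
gripper_force: 65.5
```

{"method": "carry_out", "body": {
  "increments": [0, 0, 0, 0, 0, 0, 0, 0, 0, 0, 0, 0, 0, 0, 0, 0, 0, 0, 0, 0.05, -0.016, 0, 0, 0, 0, 0.1, -0.03, 0, 0, 0]
}}

```text
t: 55.47
position: [0.6091, -0.101, 0.1386]
eef_rot: [3.141, 0.315, 1.625]
contact_force: [-0.0, -0.3, -1.7]
opening: 0.0581
gripper_force: 65.5
```

{"method": "carry_out", "body": {
  "increments": [0, 0.03, -0.01, 0, 0, 0, 0, 0.05, -0.015, 0, 0, 0, 0, 0.05, -0.015, 0, 0, 0, 0, 0.05, -0.015, 0, 0, 0]
}}

```text
t: 55.8
position: [0.6091, -0.1007, 0.1386]
eef_rot: [3.141, 0.316, 1.625]
contact_force: [-0.6, -6.2, 0.1]
opening: 0.0583
gripper_force: 65.5
```

Run:
```python
from h import *
inhand(); print(r.get_obs()['contact_force'])
```

```text
hand t 55.8 [ 0.6091 -0.1007  0.1386] grip 0.0583 65.5 n 30371 plane [-0.006  -0.0012  0.0057] front edge x [0.0675 0.0675 0.0675 0.0674 0.0675]
rot to go [0.02 0.   0.01] mag coords TCP [-0.0012 -0.0596  0.067 ]
[-0.75238941 -4.88423539 -0.65613201]
```

{"method": "carry_out", "body": {
  "increments": [0, -0.02, -0.05, 0, 0, 0, 0, -0.03, -0.08, 0, 0, 0, 0, -0.03, -0.1, 0, 0, 0, 0, -0.03, -0.1, 0, 0, 0]
}}

```text
t: 56.18
position: [0.6094, -0.1012, 0.1369]
eef_rot: [3.14, 0.316, 1.625]
contact_force: [-1.1, -4.8, 6.5]
opening: 0.0582
gripper_force: 66.0
```

{"method": "carry_out", "body": {
  "increments": [0, 0, 0, 0, 0, 0, 0, 0, 0, 0, 0, 0, 0, 0, 0, 0, 0, 0, 0, 0, 0, 0, 0, 0, 0, 0, 0, 0, 0, 0],
  "fingers": 0.9
}}

```text
t: 56.6
position: [0.609, -0.0998, 0.1354]
eef_rot: [3.142, 0.314, 1.626]
contact_force: [0.3, -0.7, 0.4]
opening: 0.0769
gripper_force: 0.0
```

{"method": "carry_out", "body": {
  "increments": [0, 0.1, 0.3, 0, 0, 0, 0, 0.3, 0.9, 0, 0, 0, 0, 0.6, 1.8, 0, 0, 0, 0, 0.9, 3, 0, 0, 0, 0, 0.9, 4.2, 0, 0, 0]
}}

```text
t: 57.02
position: [0.6084, -0.0762, 0.2414]
eef_rot: [-3.14, 0.313, 1.627]
contact_force: [0.0, 0.4, 0.1]
opening: 0.0769
gripper_force: 0.0
```

{"method": "carry_out", "body": {
  "increments": [0, 0, 0.3, 0, 0, 0, 0, 0, 0.3, 0, 0, 0, 0, 0, 0.3, 0, 0, 0, 0, 0, 0.3, 0, 0, 0, 0, 0, 0.3, 0, 0, 0],
  "fingers": 1
}}

```text
t: 57.43
position: [0.6079, -0.0778, 0.2462]
eef_rot: [-3.138, 0.314, 1.626]
contact_force: [-0.2, 0.5, -0.1]
opening: 0.0854
gripper_force: 0.0
```

Run:
```python
from h import *
stack(5); print(r.get_obs()['t'],r.get_obs()['position'])
```

```text
top 5 11723 ctr -0.4 -45.6 88.4 60.1 90.0 plane [0.0001 0.0054 0.0599] above 0 shelf x [-0.0379  0.0372] back x,y [-0.037   0.0369] -0.0001 ymax -0.0014 -0.0891
57.4833 [ 0.60805877 -0.07786138  0.24629298]
```

{"method": "carry_out", "body": {
  "increments": [-0.2, 0.1, 0, 0.6, 0.03, 0, -0.4, 0.2, 0, 1.2, 0.07, 0, -0.6, 0.3, 0, 1.8, 0.1, 0, -0.8, 0.5, 0, 2.4, 0.14, 0, -1, 0.6, 0, 3, 0.17, 0]
}}

```text
t: 57.9
position: [0.5834, -0.0624, 0.2471]
eef_rot: [-3.14, -0.004, 1.626]
contact_force: [-0.6, 0.1, -0.0]
opening: 0.0855
gripper_force: 0.0
```

{"method": "carry_out", "body": {
  "increments": [-0.6, 0.2, -0.2, 0, 0, 0.9, -1.2, 0.3, -0.4, 0, 0, 1.8, -1.8, 0.5, -0.5, 0, 0, 2.7, -2.4, 0.7, -0.7, 0, 0, 3.6, -3, 0.8, -0.9, 0, 0, 4.5]
}}

```text
t: 58.32
position: [0.5077, -0.0425, 0.2245]
eef_rot: [-3.14, -0.002, 2.101]
contact_force: [-0.1, -0.6, 0.3]
opening: 0.0853
gripper_force: 0.0
```

{"method": "carry_out", "body": {
  "increments": [-0.6, 0.2, -0.2, 0, 0, 0.9, -1.2, 0.3, -0.4, 0, 0, 1.8, -1.8, 0.5, -0.5, 0, 0, 2.7, -2.4, 0.7, -0.7, 0, 0, 3.6, -3, 0.8, -0.9, 0, 0, 4.55]
}}

```text
t: 58.73
position: [0.4328, -0.0225, 0.2023]
eef_rot: [-3.141, -0.002, 2.578]
contact_force: [-0.3, 0.2, -0.8]
opening: 0.0855
gripper_force: 0.0
```

{"method": "carry_out", "body": {
  "increments": [0, 0, 0, 0, 0, 0, 0, 0, 0, 0, 0, 0, 0, 0, 0, 0, 0, 0, 0, 0, 0, 0, 0, 0, 0, 0, 0, 0, 0, 0]
}}

```text
t: 59.15
position: [0.4353, -0.0234, 0.2034]
eef_rot: [3.141, 0.002, 2.572]
contact_force: [0.0, 1.1, 0.4]
opening: 0.0852
gripper_force: 0.0
```

Run:
```python
from h import *
c=cam('wrist'); o=c['o']; X=cloud(c); p=o['position']; cv2.imwrite('pics/w5.png',c['pixels'])
print(o['t'],p.round(4),np.degrees(o['eef_rot']).round(2))
g=blob(X,(.4345,-.021),.04,.05,.04); print('grip',g); print('plate',blob(X,(.4345,-.021),.012,.02,.06))
if g: print('units',(np.array([g[3]/1000,g[4]/1000,.037])-p)/.025,'rz',((g[7]-np.degrees(o['eef_rot'][2])+90)%180-90)/6)
```

```text
59.15 [ 0.4353 -0.0234  0.2034] [1.7999e+02 9.0000e-02 1.4738e+02]
grip (745, array([ 0.4333, -0.0209,  0.0464]), 'rect', 434.2, -21.5, 36.3, 12.9, -32.4)
plate (3321, array([ 0.4317, -0.0198,  0.0168]), 'rect', 434.2, -21.4, 69.9, 46.0, -32.5)
units [-0.04525649  0.07511314 -6.65576308] rz 0.036882558355794494
```

Five tiles stacked, top at 60 mm, centred −0.4 mm and square. The weight is still at (0.4342,-0.0215), −32.4°. Grasp it by its grip.

{"method": "carry_out", "body": {
  "increments": [0, 0.02, -1.2, 0, 0, 0, -0.05, 0.05, -2.5, 0, 0, 0, -0.05, 0.07, -3.8, 0, 0, 0.04, -0.05, 0.07, -4.8, 0, 0, 0.04, -0.05, 0.07, -5, 0, 0, 0.04]
}}

```text
t: 59.62
position: [0.4315, -0.0208, 0.0752]
eef_rot: [-3.14, -0.006, 2.577]
contact_force: [-0.4, -0.0, -0.5]
opening: 0.0854
gripper_force: 0.0
```

{"method": "carry_out", "body": {
  "increments": [0, 0, -0.5, 0, 0, 0, 0, 0, -1, 0, 0, 0, 0, 0, -1.4, 0, 0, 0, 0, 0, -1.6, 0, 0, 0, 0, 0, -1.66, 0, 0, 0]
}}

```text
t: 60.03
position: [0.4334, -0.0213, 0.0366]
eef_rot: [-3.141, 0.0, 2.577]
contact_force: [0.4, -0.2, -0.6]
opening: 0.0854
gripper_force: 0.0
```

{"method": "carry_out", "body": {
  "increments": [0, 0, 0, 0, 0, 0, 0, 0, 0, 0, 0, 0, 0, 0, 0, 0, 0, 0, 0, 0, 0, 0, 0, 0, 0, 0, 0, 0, 0, 0]
}}

```text
t: 60.45
position: [0.4331, -0.0212, 0.0372]
eef_rot: [-3.142, 0.001, 2.578]
contact_force: [0.3, -0.6, 0.6]
opening: 0.0857
gripper_force: 0.0
```

{"method": "carry_out", "body": {
  "increments": [0, 0, 0, 0, 0, 0, 0, 0, 0, 0, 0, 0, 0, 0, 0, 0, 0, 0, 0, 0, 0, 0, 0, 0, 0, 0, 0, 0, 0, 0],
  "fingers": 0
}}

```text
t: 60.87
position: [0.4328, -0.0211, 0.0367]
eef_rot: [-3.141, 0.0, 2.578]
contact_force: [-0.2, 0.6, 0.5]
opening: 0.0257
gripper_force: 0.0
```

{"method": "carry_out", "body": {
  "increments": [0, 0, 0, 0, 0, 0, 0, 0, 0, 0, 0, 0, 0, 0, 0, 0, 0, 0, 0, 0, 0, 0, 0, 0, 0, 0, 0, 0, 0, 0]
}}

```text
t: 61.28
position: [0.4328, -0.0212, 0.0368]
eef_rot: [-3.141, 0.0, 2.578]
contact_force: [-0.3, 0.5, 3.0]
opening: 0.0129
gripper_force: 59.6
```

{"method": "carry_out", "body": {
  "increments": [0, 0, 0.2, 0, 0, 0, 0, 0, 0.4, 0, 0, 0]
}}

```text
t: 61.45
position: [0.4323, -0.021, 0.0465]
eef_rot: [-3.141, -0.002, 2.577]
contact_force: [0.3, 0.3, -3.5]
opening: 0.0129
gripper_force: 58.7
```

{"method": "carry_out", "body": {
  "increments": [0, 0, 1.5, 0, 0, 0, 0, 0, 3, 0, 0, -0.6, 0, 0, 4.6, 0, 0, -1.2, 0, 0, 6.2, 0, 0, -1.8, 0, 0, 7.7, 0, 0, -2.4]
}}

```text
t: 61.87
position: [0.4317, -0.0207, 0.2412]
eef_rot: [-3.141, -0.001, 2.323]
contact_force: [0.5, -0.3, -4.5]
opening: 0.0135
gripper_force: 59.5
```

{"method": "carry_out", "body": {
  "increments": [0.7, -0.2, 0, 0, 0, -0.9, 1.4, -0.4, 0, 0, 0, -1.7, 2.1, -0.6, 0, 0, 0, -2.6, 2.8, -0.8, 0, 0, 0, -3.4, 3.5, -1, 0, 0, 0, -4.3]
}}

```text
t: 62.28
position: [0.5199, -0.0459, 0.2391]
eef_rot: [-3.14, -0.001, 1.872]
contact_force: [-0.2, 0.6, -3.3]
opening: 0.0131
gripper_force: 59.5
```

{"method": "carry_out", "body": {
  "increments": [0.7, -0.2, 0, 0, 0, -0.5, 1.4, -0.4, 0, 0, 0, -1, 2.1, -0.6, 0, 0, 0, -1.5, 2.8, -0.8, 0, 0, 0, -2, 3.5, -0.97, 0, 0, 0, -2.38]
}}

```text
t: 62.7
position: [0.6073, -0.0703, 0.2384]
eef_rot: [-3.138, -0.001, 1.624]
contact_force: [-0.2, 0.0, -4.4]
opening: 0.0132
gripper_force: 59.5
```

{"method": "carry_out", "body": {
  "increments": [0, 0, 0, -0.6, -0.03, 0, 0, 0, 0, -1.2, -0.07, 0, 0, 0, 0, -1.8, -0.1, 0, 0, 0, 0, -2.4, -0.14, 0, 0, 0, 0, -3, -0.17, 0]
}}

```text
t: 63.12
position: [0.6065, -0.07, 0.2385]
eef_rot: [-3.139, 0.316, 1.627]
contact_force: [0.4, 0.4, -4.4]
opening: 0.013
gripper_force: 59.6
```

{"method": "carry_out", "body": {
  "increments": [0, 0, 0, 0, 0, 0, 0, 0, 0, 0, 0, 0, 0, 0, 0, 0, 0, 0, 0, 0, 0, 0, 0, 0, 0, 0, 0, 0, 0, 0]
}}

```text
t: 63.53
position: [0.6078, -0.0711, 0.2393]
eef_rot: [3.141, 0.314, 1.625]
contact_force: [0.2, -0.5, -3.1]
opening: 0.0134
gripper_force: 59.6
```

```bash
cat >> h.py <<'E'
def wt(save=None):
    c=cam('wrist'); o=c['o']; R=Ro.from_euler('xyz',o['eef_rot']).as_matrix(); p=o['position']
    if save: cv2.imwrite(f'pics/{save}.png',c['pixels'])
    dR=Ro.from_matrix(rv(XM,NM)@R.T).as_rotvec(degrees=True)/6; m=np.array([XM,YM,NM])@(p-OM)
    print(o['t'],p.round(4),'rot to go',dR.round(2),'mag TCP',m.round(4),'F',o['contact_force'].round(1),round(float(o['opening']),4),round(float(o['gripper_force'])))
    X=cloud(c)[c['z_map']>0]; T=(X-p)@R; s=T[(T[:,2]>.014)&(T[:,2]<.029)&(abs(T[:,1])<.035)&(abs(T[:,0])<.05)]
    f=s[s[:,0]>.005]
    if len(f)>50:
        k=np.linalg.lstsq(np.c_[f[:,:2],np.ones(len(f))],f[:,2],rcond=None)[0]
        (x,y),(w,h),a=cv2.minAreaRect((f[:,:2]*1000).astype(np.float32))
        print('plate n',len(f),'plane',k.round(4),'x max',np.percentile(f[:,0],99.5).round(4),'y',np.percentile(f[:,1],[.5,99.5]).round(4),'rect',round(x,1),round(y,1),round(w,1),round(h,1),round(a,1))
E
python3 - <<'E'
from h import *
wt('w6'); t=tgt([-.0004,-.045,.120]); print(((t-r.get_obs()['position'])/.025).round(2))
E
```

```text
63.5333 [ 0.6078 -0.0711  0.2393] rot to go [0.   0.   0.01] mag TCP [-0.0009 -0.0626  0.1719] F [ 0.2 -0.5 -3.1] 0.0134 60
plate n 6662 plane [ 0.081  -0.0001  0.0189] x max 0.0337 y [-0.0221  0.0233] rect 19.5 0.7 46.1 29.0 89.9
[ 0.02  0.03 -2.19]
```

View pics/w6.png

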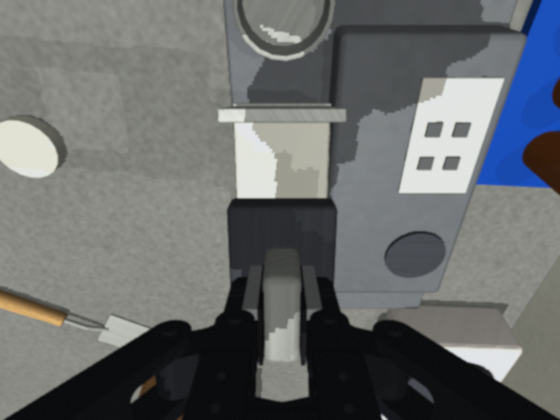

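The weight hangs in the grip, plate at (228–336, 200–310), square but pitched about 4.6° front-down. I'll tilt the tool back to level it on the stack plane, lower it and re-measure.

{"method": "carry_out", "body": {
  "increments": [0, 0, -0.4, 0.2, 0.01, 0, 0, 0, -0.8, 0.4, 0.02, 0, 0, 0, -1.2, 0.6, 0.03, 0, 0.02, 0, -1.6, 0.77, 0.04, 0, 0.02, 0, -1.8, 0.77, 0.04, 0]
}}

```text
t: 64.0
position: [0.6074, -0.0712, 0.192]
eef_rot: [-3.139, 0.232, 1.626]
contact_force: [-0.6, -0.3, -3.8]
opening: 0.0129
gripper_force: 59.6
```

{"method": "carry_out", "body": {
  "increments": [0, 0, 0, 0, 0, 0, 0, 0, 0, 0, 0, 0, 0, 0, 0, 0, 0, 0, 0, 0, 0, 0, 0, 0, 0, 0, 0, 0, 0, 0]
}}

```text
t: 64.42
position: [0.6087, -0.0702, 0.1948]
eef_rot: [3.14, 0.234, 1.627]
contact_force: [0.4, 0.3, -3.1]
opening: 0.013
gripper_force: 59.6
```

```bash
cat >> h.py <<'E'
def wtm():
    c=cam('wrist'); p=c['o']['position']; m=np.array([XM,YM,NM])@(p-OM); X=cloud(c)[c['z_map']>0]; L=(X-OM)@np.array([XM,YM,NM]).T
    T=L-m; f=L[(T[:,2]<-.013)&(T[:,2]>-.03)&(abs(T[:,0])<.035)&(T[:,1]>.006)&(T[:,1]<.055)]
    for _ in range(3):
        k=np.linalg.lstsq(np.c_[f[:,:2],np.ones(len(f))],f[:,2],rcond=None)[0]; e=f[:,2]-np.c_[f[:,:2],np.ones(len(f))]@k; f=f[abs(e)<.003]
    (x,y),(w,h),a=cv2.minAreaRect((f[:,:2]*1000).astype(np.float32))
    print('t',c['o']['t'],'TCP',m.round(4),'plate',len(f),'slopes',k.round(4),'front y',np.percentile(f[:,1],99.5).round(4),'x',np.percentile(f[:,0],[.5,99.5]).round(4),'top z',f[:,2].mean().round(4),'ang',round(a,1),'F',c['o']['contact_force'].round(1))
E
python3 -c "
from h import *
wtm()"
```

```text
t 64.4167 TCP [ 1.000e-04 -4.800e-02  1.298e-01] plate 6172 slopes [0.0018 0.0582 0.1126] front y -0.0126 x [-0.0219  0.0233] top z 0.1112 ang 90.0 F [ 0.4  0.3 -3.1]
```

```bash
sed -i 's/(T\[:,1\]>.006)&(T\[:,1\]<.055)/(T[:,1]>.019)\&(T[:,1]<.034)/' h.py
python3 - <<'E'
from h import *
wtm()
c=cam('wrist'); p=c['o']['position']; m=np.array([XM,YM,NM])@(p-OM); X=cloud(c)[c['z_map']>0]; T=(X-OM)@np.array([XM,YM,NM]).T-m
for y in np.arange(-.04,.045,.004):
    s=T[(abs(T[:,1]-y)<.002)&(abs(abs(T[:,0])-.017)<.004)&(T[:,2]>-.06)]; q=T[(abs(T[:,1]-y)<.002)&(abs(T[:,0])<.004)&(T[:,2]>-.06)]
    print(y.round(3),len(s),np.median(s[:,2]).round(4) if len(s) else None,'| grip line',len(q),np.median(q[:,2]).round(4) if len(q) else None)
E
```

```text
t 64.4667 TCP [-0.     -0.048   0.1298] plate 3742 slopes [0.0031 0.0718 0.1131] front y -0.0141 x [-0.022   0.0232] top z 0.1116 ang 0.1 F [-0.6  0.4 -3.7]
-0.04 0 None | grip line 0 None
-0.036 0 None | grip line 0 None
-0.032 0 None | grip line 0 None
-0.028 0 None | grip line 0 None
-0.024 0 None | grip line 0 None
-0.02 0 None | grip line 46 0.0076
-0.016 0 None | grip line 174 0.0085
-0.012 0 None | grip line 204 0.0087
-0.008 0 None | grip line 201 0.0091
-0.004 0 None | grip line 217 0.0094
-0.0 2 -0.0204 | grip line 217 0.0097
0.004 831 0.0048 | grip line 930 0.0586
0.008 2722 0.0312 | grip line 230 0.0104
0.012 4607 0.0585 | grip line 255 0.0106
0.016 331 -0.019 | grip line 765 0.0003
0.02 335 -0.0187 | grip line 172 -0.0186
0.024 345 -0.0184 | grip line 173 -0.0184
0.028 346 -0.018 | grip line 180 -0.0182
0.032 372 -0.0178 | grip line 176 -0.0178
0.036 418 -0.0226 | grip line 211 -0.0226
0.04 0 None | grip line 0 None
0.044 0 None | grip line 0 None
```

The first fit was contaminated by the pads: the plate had been level. Undo the tilt.

{"method": "carry_out", "body": {
  "increments": [0, 0, 0, -0.3, -0.02, 0, 0, 0, 0, -0.6, -0.03, 0, 0, 0, 0, -0.72, -0.04, 0, 0, 0, 0, -0.72, -0.04, 0, 0, 0, 0, -0.72, -0.04, 0]
}}

```text
t: 64.98
position: [0.6084, -0.0701, 0.1942]
eef_rot: [3.141, 0.309, 1.627]
contact_force: [-0.3, -0.5, -3.1]
opening: 0.0129
gripper_force: 59.6
```

{"method": "carry_out", "body": {
  "increments": [0, 0, 0, 0, 0, 0, 0, 0, 0, 0, 0, 0, 0, 0, 0, 0, 0, 0, 0, 0, 0, 0, 0, 0, 0, 0, 0, 0, 0, 0]
}}

```text
t: 65.4
position: [0.6083, -0.0706, 0.1942]
eef_rot: [3.141, 0.309, 1.626]
contact_force: [0.2, 0.1, -3.9]
opening: 0.0134
gripper_force: 59.6
```

Run:
```python
from h import *
wtm()
c=cam('wrist'); p=c['o']['position']; m=np.array([XM,YM,NM])@(p-OM); X=cloud(c)[c['z_map']>0]; T=(X-OM)@np.array([XM,YM,NM]).T-m
for y in (.02,.024,.028,.032):
    s=T[(abs(T[:,1]-y)<.002)&(abs(abs(T[:,0])-.017)<.004)&(T[:,2]>-.06)]; print(y,np.median(s[:,2]).round(4))
s=T[(T[:,2]>-.0215)&(T[:,2]<-.015)&(abs(T[:,0])<.03)&(T[:,1]>.015)]; print('front edge rel TCP',np.percentile(s[:,1],[98,99,99.7]).round(4))
t=tgt([0,-.045,.060+.02+.037]);
print(((t-p)/.025).round(2))
```

```text
t 65.4 TCP [-0.0003 -0.0481  0.1292] plate 3864 slopes [ 0.0017 -0.0645  0.1073] front y -0.0143 x [-0.0222  0.0228] top z 0.1087 ang 90.0 F [ 0.2  0.1 -3.9]
0.02 -0.0203
0.024 -0.0203
0.028 -0.0202
0.032 -0.0215
front edge rel TCP [0.0332 0.0335 0.0336]
[ 0.01 -0.03 -0.5 ]
```

{"method": "carry_out", "body": {
  "increments": [0, -0.05, -0.3, 0, 0, 0, -0.01, -0.1, -0.6, 0, 0, 0, -0.01, -0.15, -0.9, 0, 0, 0, -0.01, -0.2, -1.15, 0, 0, 0, -0.01, -0.2, -1.2, 0, 0, 0]
}}

```text
t: 65.92
position: [0.6069, -0.0755, 0.1621]
eef_rot: [-3.138, 0.309, 1.627]
contact_force: [1.0, 0.1, -3.8]
opening: 0.0128
gripper_force: 59.6
```

{"method": "carry_out", "body": {
  "increments": [0, 0, 0, 0, 0, 0, 0, 0, 0, 0, 0, 0, 0, 0, 0, 0, 0, 0, 0, 0, 0, 0, 0, 0, 0, 0, 0, 0, 0, 0]
}}

```text
t: 66.33
position: [0.6083, -0.0754, 0.1646]
eef_rot: [3.14, 0.31, 1.626]
contact_force: [0.1, 0.7, -3.4]
opening: 0.0127
gripper_force: 59.6
```

```bash
python3 -c "
from h import *
wtm()"
```

```text
t 66.3333 TCP [-0.0006 -0.0435  0.0995] plate 3857 slopes [ 0.003  -0.0604  0.0781] front y -0.0098 x [-0.0225  0.0226] top z 0.0791 ang 0.1 F [ 0.1  0.7 -3.4]
```

{"method": "carry_out", "body": {
  "increments": [0, -0.01, -0.03, 0, 0, 0, 0, -0.02, -0.06, 0, 0, 0, 0, -0.03, -0.09, 0, 0, 0, 0, -0.03, -0.1, 0, 0, 0, 0, -0.03, -0.1, 0, 0, 0]
}}

```text
t: 66.8
position: [0.6079, -0.0761, 0.1615]
eef_rot: [-3.142, 0.309, 1.627]
contact_force: [0.0, 0.3, -3.9]
opening: 0.0131
gripper_force: 59.6
```

{"method": "carry_out", "body": {
  "increments": [0, -0.005, -0.02, 0, 0, 0, 0, -0.01, -0.04, 0, 0, 0, 0, -0.01, -0.04, 0, 0, 0, 0, -0.01, -0.04, 0, 0, 0]
}}

```text
t: 67.13
position: [0.6081, -0.0763, 0.1612]
eef_rot: [3.141, 0.31, 1.626]
contact_force: [-1.7, 1.4, 0.7]
opening: 0.0129
gripper_force: 60.3
```

```bash
python3 -c "
from h import *
wtm()"
```

```text
t 67.1333 TCP [-0.0008 -0.0433  0.096 ] plate 3855 slopes [-0.0004 -0.0671  0.0744] front y -0.0095 x [-0.0228  0.0223] top z 0.0755 ang 89.9 F [-1.7  1.4  0.7]
```

{"method": "carry_out", "body": {
  "increments": [0, -0.01, -0.02, 0, 0, 0, 0, -0.01, -0.02, 0, 0, 0]
}}

```text
t: 67.35
position: [0.6081, -0.0763, 0.1612]
eef_rot: [3.141, 0.31, 1.626]
contact_force: [-2.3, 4.3, 3.7]
opening: 0.0127
gripper_force: 61.0
```

{"method": "carry_out", "body": {
  "increments": [0, 0, 0, 0, 0, 0, 0, 0, 0, 0, 0, 0, 0, 0, 0, 0, 0, 0, 0, 0, 0, 0, 0, 0, 0, 0, 0, 0, 0, 0],
  "fingers": 0.6
}}

```text
t: 67.77
position: [0.6082, -0.0769, 0.1601]
eef_rot: [3.141, 0.31, 1.626]
contact_force: [0.6, -0.1, 0.1]
opening: 0.0514
gripper_force: 0.0
```

{"method": "carry_out", "body": {
  "increments": [0, 0.1, 0.3, 0, 0, 0, 0, 0.3, 0.9, 0, 0, 0, 0, 0.6, 1.8, 0, 0, 0, 0, 0.9, 3, 0, 0, 0, 0, 1, 4, 0, 0, 0]
}}

```text
t: 68.18
position: [0.6081, -0.0506, 0.262]
eef_rot: [3.141, 0.309, 1.627]
contact_force: [0.5, -0.1, 0.4]
opening: 0.0511
gripper_force: 0.0
```

{"method": "carry_out", "body": {
  "increments": [0, 0, 0, 0, 0, 0, 0, 0, 0, 0, 0, 0, 0, 0, 0, 0, 0, 0, 0, 0, 0, 0, 0, 0, 0, 0, 0, 0, 0, 0]
}}

```text
t: 68.6
position: [0.6072, -0.0517, 0.2587]
eef_rot: [-3.139, 0.309, 1.627]
contact_force: [-0.9, 0.7, -0.2]
opening: 0.0511
gripper_force: 0.0
```

Run:
```python
from h import *
c=cam('wrist'); cv2.imwrite('pics/w7.png',c['pixels']); X=cloud(c)[c['z_map']>0]; L=(X-OM)@np.array([XM,YM,NM]).T; print(c['o']['t'],c['o']['position'])
for nm,z0,z1 in [('plate',.073,.079),('grip',.103,.109),('tile5',.057,.063)]:
    s=L[(L[:,2]>z0)&(L[:,2]<z1)&(abs(L[:,0])<.04)&(L[:,1]<-.003)&(L[:,1]>-.1)]
    (x,y),(w,h),a=cv2.minAreaRect((s[:,:2]*1000).astype(np.float32)); k=np.linalg.lstsq(np.c_[s[:,:2],np.ones(len(s))],s[:,2],rcond=None)[0]; print(nm,len(s),round(x,1),round(y,1),round(w,1),round(h,1),round(a,1),k.round(4))
```

```text
68.6 [ 0.60719996 -0.05173416  0.25870829]
plate 5004 -0.1 -44.4 46.0 69.9 0.1 [-0.0003  0.0039  0.0757]
grip 1158 -0.2 -44.2 13.5 35.2 0.5 [0.0022 0.0005 0.1053]
tile5 2733 -0.4 -46.5 60.1 86.8 0.0 [0.0001 0.0055 0.0598]
```

View pics/w7.png

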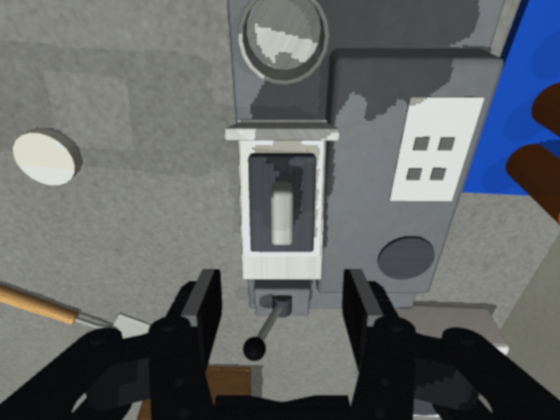

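The weight sits flat and centred on the top tile at (-0.1,-44.4) mm. The lever knob is at pixel (255,348), leaning towards the robot. Measure the lever.

```bash
cat >> h.py <<'E'
def lever(n='scene'):
    c=cam(n); X=cloud(c); ok=c['z_map']>0; g=c['pixels'].max(2)
    P=X[ok]; s=P[(abs(P[:,0]-.62)<.07)&(abs(P[:,1]+.30)<.03)&(P[:,2]>.06)&(P[:,2]<.15)]
    hi=s[s[:,2]>s[:,2].max()-.02] if len(s) else s
    print(n,len(s),'z max',s[:,2].max().round(4),'knob mean',hi.mean(0).round(4),'min',hi.min(0).round(4),'max',hi.max(0).round(4))
    u=np.array([np.cos(yw),np.sin(yw)]); piv=np.array([.6210,-.3007]); d=(hi.mean(0)[:2]-piv)@u; print('tip offset x_t',d.round(4))
E
python3 - <<'E'
from h import *
for n in ('scene','side','wrist'): lever(n)
E
```

```text
scene 76 z max 0.1163 knob mean [ 0.5956 -0.2964  0.1063] min [ 0.5847 -0.3127  0.0965] max [ 0.6057 -0.2863  0.1163]
tip offset x_t -0.0251
side 124 z max 0.1188 knob mean [ 0.5847 -0.308   0.1107] min [ 0.5745 -0.3169  0.1008] max [ 0.5992 -0.2967  0.1188]
tip offset x_t -0.0367
wrist 670 z max 0.1165 knob mean [ 0.5904 -0.2958  0.1084] min [ 0.5777 -0.3085  0.0965] max [ 0.6025 -0.2889  0.1165]
tip offset x_t -0.0303
```

{"method": "carry_out", "body": {
  "increments": [-0.2, -1, 0, 0.6, 0.03, 0, -0.6, -2, 0, 1.2, 0.07, 0, -1, -3, 0, 1.8, 0.1, 0, -1.4, -4, 0, 2.4, 0.14, 0, -1.6, -5, 0, 2.95, 0.17, 0],
  "fingers": 0
}}

```text
t: 69.22
position: [0.5669, -0.1775, 0.2602]
eef_rot: [-3.141, -0.003, 1.627]
contact_force: [0.6, -1.0, 0.1]
opening: 0.0001
gripper_force: 0.0
```

{"method": "carry_out", "body": {
  "increments": [-0.3, -1, -0.4, 0, 0, 0, -0.6, -2, -0.8, 0, 0, 0, -1, -3, -1.2, 0, 0, 0, -1.3, -4, -1.6, 0, 0, 0, -1.5, -5, -2, 0, 0, 0]
}}

```text
t: 69.63
position: [0.5295, -0.3029, 0.2094]
eef_rot: [-3.14, -0.0, 1.626]
contact_force: [0.9, -0.3, -0.3]
opening: 0.0
gripper_force: 0.0
```

{"method": "carry_out", "body": {
  "increments": [0, 0, 0, 0, 0, 0, 0, 0, 0, 0, 0, 0, 0, 0, 0, 0, 0, 0, 0, 0, 0, 0, 0, 0, 0, 0, 0, 0, 0, 0]
}}

```text
t: 70.05
position: [0.5311, -0.3005, 0.2107]
eef_rot: [3.141, 0.0, 1.628]
contact_force: [0.2, -0.1, -1.0]
opening: 0.0001
gripper_force: 0.0
```

Run:
```python
from h import *
o=r.get_obs(); print(o['position'],o['eef_rot'],o['opening'])
for n in ('scene','side'): lever(n)
```

```text
[ 0.53105434 -0.30053223  0.21071132] [3.14134462e+00 3.76856322e-04 1.62820756e+00] 7.347426223491524e-05
scene 75 z max 0.1151 knob mean [ 0.5957 -0.2961  0.1072] min [ 0.5812 -0.3105  0.0967] max [ 0.6054 -0.2856  0.1151]
tip offset x_t -0.025
side 123 z max 0.1185 knob mean [ 0.5847 -0.3078  0.1102] min [ 0.5748 -0.3165  0.0991] max [ 0.5998 -0.2934  0.1185]
tip offset x_t -0.0367
```

{"method": "carry_out", "body": {
  "increments": [0, -0.05, -1, 0, 0, 0, 0, -0.05, -2, 0, 0, 0, 0, -0.05, -3, 0, 0, 0, 0, -0.05, -4, 0, 0, 0, 0, -0.05, -4.4, 0, 0, 0]
}}

```text
t: 70.57
position: [0.5293, -0.3011, 0.0974]
eef_rot: [-3.138, -0.003, 1.628]
contact_force: [-0.3, -0.0, 0.8]
opening: 0.0
gripper_force: 0.0
```

{"method": "carry_out", "body": {
  "increments": [0, 0, 0, 0, 0, 0, 0, 0, 0, 0, 0, 0, 0.3, 0.02, 0, 0, 0, 0, 0.7, 0.04, 0, 0, 0, 0, 1.1, 0.06, 0, 0, 0, 0]
}}

```text
t: 70.98
position: [0.56, -0.3021, 0.102]
eef_rot: [3.139, 0.003, 1.626]
contact_force: [0.3, -1.0, 0.7]
opening: 0.0002
gripper_force: 0.0
```

{"method": "carry_out", "body": {
  "increments": [0.4, 0.02, 0, 0, 0, 0, 0.8, 0.04, 0, 0, 0, 0, 1.2, 0.06, 0, 0, 0, 0, 1.6, 0.08, 0, 0, 0, 0, 1.9, 0.1, 0, 0, 0, 0]
}}

```text
t: 71.4
position: [0.6071, -0.2988, 0.1002]
eef_rot: [3.141, 0.001, 1.627]
contact_force: [-1.0, 0.2, 0.7]
opening: -0.0001
gripper_force: 0.5
```

{"method": "carry_out", "body": {
  "increments": [0.1, 0, 0, 0, 0, 0, 0.2, 0.01, 0, 0, 0, 0, 0.3, 0.02, 0, 0, 0, 0, 0.4, 0.02, 0, 0, 0, 0, 0.4, 0.02, 0, 0, 0, 0]
}}

```text
t: 71.82
position: [0.6156, -0.2983, 0.0999]
eef_rot: [-3.141, -0.0, 1.626]
contact_force: [-0.1, 1.1, -0.1]
opening: -0.0002
gripper_force: 0.0
```

Run:
```python
from h import *
o=r.get_obs(); print(o['position'],o['contact_force'])
c=cam('scene'); p=proj(c,[[.63,-.3,.09]])[0].astype(int); print(p); im=c['pixels'][p[1]-55:p[1]+45,p[0]-60:p[0]+90]; cv2.imwrite('pics/l1.png',cv2.resize(im,None,fx=5,fy=5,interpolation=2))
lever('side')
```

```text
[ 0.61559967 -0.29831943  0.09991323] [-0.11393628  1.06457395 -0.05226141]
[189 166]
side 428 z max 0.15 knob mean [ 0.6145 -0.3071  0.1399] min [ 0.5716 -0.3158  0.1301] max [ 0.6651 -0.2854  0.15  ]
tip offset x_t -0.0069
```

View pics/l1.png

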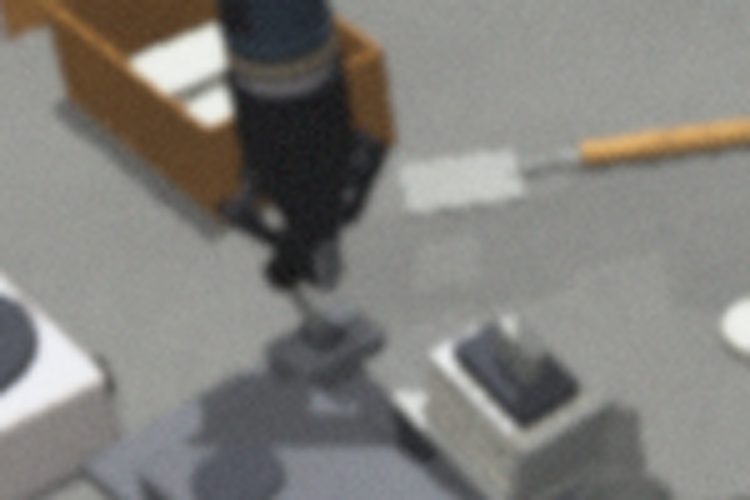

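The lever is already leaning away: knob (285,270), pivot (315,335). Continue in small steps until the end stop is felt.

{"method": "carry_out", "body": {
  "increments": [0.15, 0.01, 0, 0, 0, 0, 0.3, 0.02, 0, 0, 0, 0, 0.3, 0.02, 0, 0, 0, 0, 0.3, 0.02, 0, 0, 0, 0]
}}

```text
t: 72.25
position: [0.6236, -0.2979, 0.1003]
eef_rot: [3.141, 0.0, 1.627]
contact_force: [-0.1, 0.3, 0.3]
opening: -0.0001
gripper_force: 0.0
```

{"method": "carry_out", "body": {
  "increments": [0.1, 0.01, 0, 0, 0, 0, 0.2, 0.01, 0, 0, 0, 0, 0.2, 0.01, 0, 0, 0, 0, 0.2, 0.01, 0, 0, 0, 0]
}}

```text
t: 72.58
position: [0.6284, -0.2977, 0.1003]
eef_rot: [3.141, 0.0, 1.627]
contact_force: [0.6, -0.1, -0.0]
opening: -0.0001
gripper_force: 0.0
```

{"method": "carry_out", "body": {
  "increments": [0.1, 0.01, 0, 0, 0, 0, 0.2, 0.01, 0, 0, 0, 0, 0.2, 0.01, 0, 0, 0, 0, 0.2, 0.01, 0, 0, 0, 0]
}}

```text
t: 72.92
position: [0.6301, -0.2974, 0.1]
eef_rot: [-3.134, -0.001, 1.627]
contact_force: [-7.5, -1.7, 4.1]
opening: -0.0005
gripper_force: 3.9
```

End stop felt (−7.5 N). A small extra press, then back off, rise and inspect.

{"method": "carry_out", "body": {
  "increments": [0.1, 0, 0, 0, 0, 0, 0.1, 0, 0, 0, 0, 0, 0.1, 0, 0, 0, 0, 0]
}}

```text
t: 73.17
position: [0.6303, -0.2974, 0.1]
eef_rot: [-3.129, -0.003, 1.627]
contact_force: [-13.7, -0.9, 5.8]
opening: -0.0002
gripper_force: 6.5
```

{"method": "carry_out", "body": {
  "increments": [-0.6, -0.04, 0, 0, 0, 0, -1.4, -0.08, 0, 0, 0, 0, -2.4, -0.12, 0, 0, 0, 0, -3.2, -0.15, 0.6, 0, 0, 0, -3.6, -0.2, 2, 0, 0, 0]
}}

```text
t: 73.58
position: [0.5406, -0.2998, 0.146]
eef_rot: [-3.132, -0.009, 1.626]
contact_force: [0.4, -0.5, -0.1]
opening: 0.0
gripper_force: 0.0
```

{"method": "carry_out", "body": {
  "increments": [0.2, 0.5, 1.4, 0, 0, 0, 0.4, 1.5, 2.8, 0, 0, 0, 0.6, 2.6, 4, 0, 0, 0, 0.8, 3.8, 5, 0, 0, 0, 1, 5, 6, 0, 0, 0]
}}

```text
t: 74.0
position: [0.5712, -0.1765, 0.3026]
eef_rot: [3.139, 0.001, 1.626]
contact_force: [1.4, -0.4, -1.2]
opening: 0.0002
gripper_force: 0.0
```

{"method": "carry_out", "body": {
  "increments": [0.3, 1.4, 0.2, 0, 0, 0, 0.6, 2.8, 0.3, 0, 0, 0, 0.9, 4, 0.5, 0, 0, 0, 1, 5, 0.5, 0, 0, 0, 1, 5, 0.5, 0, 0, 0]
}}

```text
t: 74.42
position: [0.5961, -0.0474, 0.3136]
eef_rot: [3.14, -0.002, 1.632]
contact_force: [-0.3, 0.1, 0.4]
opening: -0.0003
gripper_force: 0.0
```

{"method": "carry_out", "body": {
  "increments": [0, 0, 0, 0, 0, 0, 0, 0, 0, 0, 0, 0, 0, 0, 0, 0, 0, 0, 0, 0, 0, 0, 0, 0, 0, 0, 0, 0, 0, 0]
}}

```text
t: 74.83
position: [0.5955, -0.0536, 0.3125]
eef_rot: [-3.141, 0.0, 1.625]
contact_force: [1.3, 0.9, -0.4]
opening: -0.0004
gripper_force: 0.0
```

Run:
```python
from h import *
o=r.get_obs(); print(o['t'],o['position'])
for n in ('scene','side','wrist'): lever(n)
c=cam('wrist'); cv2.imwrite('pics/w8.png',c['pixels']); X=cloud(c)[c['z_map']>0]; L=(X-OM)@np.array([XM,YM,NM]).T
for nm,z0,z1 in [('plate',.073,.079),('tile5',.057,.063)]:
    s=L[(L[:,2]>z0)&(L[:,2]<z1)&(abs(L[:,0])<.04)&(L[:,1]<-.003)&(L[:,1]>-.1)]
    if len(s)>9:
        (x,y),(w,h),a=cv2.minAreaRect((s[:,:2]*1000).astype(np.float32)); print(nm,len(s),round(x,1),round(y,1),round(w,1),round(h,1),round(a,1))
print('dish',blob(cloud(c),(.6034,.0137),.083,.096,.045))
a=cam('scene')['pixels'][120:270,130:350]; cv2.imwrite('pics/s2.png',cv2.resize(a,None,fx=3.6,fy=3.6,interpolation=2))
```

```text
74.8333 [ 0.59548879 -0.05361041  0.31253481]
scene 64 z max 0.1125 knob mean [ 0.6623 -0.2923  0.1042] min [ 0.6495 -0.3089  0.0934] max [ 0.6742 -0.282   0.1125]
tip offset x_t 0.0417
side 137 z max 0.1146 knob mean [ 0.6504 -0.3044  0.1073] min [ 0.64   -0.3133  0.0954] max [ 0.665  -0.2886  0.1146]
tip offset x_t 0.0291Traceback (most recent call last):
  File "<stdin>", line 3, in <module>
  File "h.py", line 103, in lever
    print(n,len(s),'z max',s[:,2].max().round(4),'knob mean',hi.mean(0).round(4),'min',hi.min(0).round(4),'max',hi.max(0).round(4))
                           ~~~~~~~~~~^^
    return umr_maximum(a, axis, None, out, keepdims, initial, where)
ValueError: zero-size array to reduction operation maximum which has no identity
```

Run:
```python
from h import *
c=cam('wrist'); X=cloud(c)[c['z_map']>0]; L=(X-OM)@np.array([XM,YM,NM]).T
for nm,z0,z1 in [('plate',.073,.079),('tile5',.057,.063)]:
    s=L[(L[:,2]>z0)&(L[:,2]<z1)&(abs(L[:,0])<.04)&(L[:,1]<-.003)&(L[:,1]>-.1)]
    if len(s)>9:
        (x,y),(w,h),a=cv2.minAreaRect((s[:,:2]*1000).astype(np.float32)); print(nm,len(s),round(x,1),round(y,1),round(w,1),round(h,1),round(a,1))
print('dish',blob(cloud(c),(.6034,.0137),.083,.096,.045))
a=cam('scene')['pixels']; cv2.imwrite('pics/s2.png',a)
```

```text
plate 3298 -0.1 -44.3 69.5 44.6 89.9
tile5 1756 -0.4 -46.1 86.2 59.5 90.0
dish (753, array([0.6055, 0.0142, 0.0893]), 'rect', 604.8, 13.5, 58.8, 58.6, -86.7)
```

View pics/s2.png

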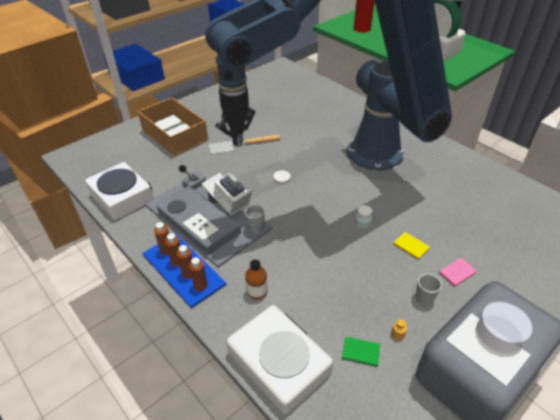

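The scene view shows the stack with the weight at (228,188), the dish on the pedestal at (255,215), and the lever over at (182,170). The other items are where they were. Handing in.

```bash
python3 -c "
from workcell import r
print(r.finish_job())"
```

```text
the job is handed in; nothing more can be done
None
```

The job is done and handed in: the dish is on the pedestal, all five tiles are stacked against the backstop, the weight is centred on top, and the start lever was then pushed to its end stop. The bottom tile sits about 2 mm off centre across the shelf and the dish about 1.5 mm off the pedestal's centre.

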